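# Clear the tasting bench: rusks in the bucket, tins stood heavy end down

## Task

Pack up the coffee-tasting bench: tip the leftover rusks off the tray into the white bucket and put the emptied tray back flat on its black rubber mat, picking up any rusk that missed. Each steel sample tin is packed heavy at one end only, which cannot be seen: lift it to find which end dips, then stand every tin upright on the cork mat, heavy end down and wholly on the mat. Leave the cups as they are.

Things in the scene. Friction and masses are not known exactly. Their poses are not given: they have to be found in the camera images.
- tin_a: closed steel tin (2 or 3 present, alike), 150 mm along its x, 44 x 44 mm, 0.4 to 0.65 kg, lying; origin at its centre. Its unseen heavy end puts the mass centre 40 mm off the middle. The faces across y have domes 4 mm proud (52 mm over a pair), at mid-height, x = -57, 0, 57 mm. It pivots easily on a gripped pair. Both ends are slightly rounded: it stands heavy end down, else topples
- tin_b: closed steel tin (2 or 3 present, alike), 150 mm along its x, 44 x 44 mm, 0.4 to 0.65 kg, lying; origin at its centre. Its unseen heavy end puts the mass centre 40 mm off the middle. The faces across y have domes 4 mm proud (52 mm over a pair), at mid-height, x = -57, 0, 57 mm. It pivots easily on a gripped pair. Both ends are slightly rounded: it stands heavy end down, else topples
- tin_c: closed steel tin (2 or 3 present, alike), 150 mm along its x, 44 x 44 mm, 0.4 to 0.65 kg, lying; origin at its centre. Its unseen heavy end puts the mass centre 40 mm off the middle. The faces across y have domes 4 mm proud (52 mm over a pair), at mid-height, x = -57, 0, 57 mm. It pivots easily on a gripped pair. Both ends are slightly rounded: it stands heavy end down, else topples
- rusk_1: one of the rusks (hard biscuits; three to five are present), 40 x 30 x 20 mm, 18 g, origin at the centre of its underside; starts lying on the tray
- rusk_2: one of the rusks (hard biscuits; three to five are present), 40 x 30 x 20 mm, 18 g, origin at the centre of its underside; starts lying on the tray
- rusk_3: one of the rusks (hard biscuits; three to five are present), 40 x 30 x 20 mm, 18 g, origin at the centre of its underside; starts lying on the tray
- rusk_4: one of the rusks (hard biscuits; three to five are present), 40 x 30 x 20 mm, 18 g, origin at the centre of its underside; starts lying on the tray
- rusk_5: one of the rusks (hard biscuits; three to five are present), 40 x 30 x 20 mm, 18 g, origin at the centre of its underside; starts lying on the tray
- tray: open aluminium tray, 180 mm (x) by 120 mm (y), floor 4 mm thick, walls 25 mm high at both sides and the -x end, none at the +x end (the lip); 0.22 kg; origin at the centre of its underside. At the -x end an upright wooden handle board, 12 mm thick (x), 60 mm wide (y), top 90 mm above the underside. Rusks slide off the lip when it is tipped 30 to 50 degrees
- tray_grip (a point): point on the handle board of the tray, at x = -92 mm, 58 mm above the underside, where it is gripped across its 12 mm thickness (fingers closing along the tray's x); turns with the tray
- tray_lip (a point): middle of the tray's open lip, at x = +90 mm, level with the underside; turns with the tray
- bucket: round white open bucket, fixed, 110 mm high, outer radius 92 mm at the rim and 80 mm at the foot, wall 4 mm, floor 5 mm; origin at the centre of its underside
- cork_mat: flat cork mat fixed on the bench, 300 mm (x) by 150 mm (y), 6 mm thick; origin at the centre of its underside
- rest_mat: flat black rubber mat fixed on the bench, 250 mm (x) by 170 mm (y), 4 mm thick, under the tray at the start; origin at the centre of its underside
- cup_1: white cup, 84 mm across the rim, 75 mm high, loose, not part of the job; origin at the centre of its underside
- cup_2: white cup, 84 mm across the rim, 75 mm high, loose, not part of the job; origin at the centre of its underside
- cup_3: white cup, 84 mm across the rim, 75 mm high, loose, not part of the job; origin at the centre of its underside
Not all that is in view belongs to the job. Leave any pink look-alike of the tin_b alone.

How it is judged:
By the outcome, as a careful person would: the job done as asked, in the order asked, and still so for the second after the job is handed in, with the robot touching nothing.
Of tin_a, tin_b, tin_c only 2 to 3 are there at a start; the rules pass over those that are not, and their reading is None.
Of rusk_1, rusk_2, rusk_3, rusk_4, rusk_5 only 3 to 5 are there at a start; the rules pass over those that are not, and their reading is None.
At some moment in a run one of tin_a, tin_b, tin_c may be knocked a few centimetres aside while the robot is not near it.
It also fails if it takes over 210 s, if anything falls off the work surface, if the arm or the gripper's body presses on something with over 40 N, if the wrist force passes 120 N, or if a joint passes its speed limit or range.

## Robot

A 6-joint arm with a two-finger parallel gripper is mounted at the origin on the work surface. World frame = base frame: x ahead of the robot, y to its left, z up, the work surface at z = 0. Lengths are in m, angles in rad, forces in N, time in s.
With the tool pointing down it reaches from about 0.2 to 0.875 m from the base axis. Payload 3.4 kg.
Tool frame: the origin (TCP) lies between the finger pads; the fingertips stand 8 mm ahead of it and the grasp point (between the pads) lies 11 mm behind it (bot.tip_extent is the distance from the TCP to the fingertips, in m); z points along the fingers, y is the line along which they close (so a half turn about z gives the same grasp; the last joint's range is limited). The gripper opens to 94 mm and grips with 3 to 60 N. Pads are 16 mm wide; open, the fingers measure 119 mm over their backs; the gripper's body (75 mm by 177 mm) begins 78 mm behind the grasp point.
Start: joints at [-1.386, 0.276, 1.505, -0, 1.361, -0.121], TCP at [0.173, -0.548, 0.213] pointing down, gripper open.
Joint ranges: [-2.89, 2.89], [-0.75, 2.08], [0.22, 2.7], [-1.18, 4.32], [0.11, 2.71], [-2.7, 2.7]. Speed limits (rad/s): [2.57, 2.57, 3.14, 3.14, 3.14, 3.14].

## Interface

Orientations are given as a 3x3 rotation matrix whose columns are the frame's x, y, z axes.
In Python, from plant import sensors, vision, job, bot gives the robot as it stands. The module is installed in compiled form; this text tells all that it offers.
- The arm moves only by the shell command python3 -m inch 'ROWS' [FORCE]. ROWS is a JSON object whose one key "rows" holds a list of rows, each a list of 3 entries, a list of its own where there are three numbers: the opening, from 0 (shut) to 1 (fully open), then the shift along the tool's x, y, z in units of 25 mm (1.0 is 25 mm), then the turn, a rotation vector about the tool's x, y, z in units of 5 degrees (1.0 is 5 degrees). In form: {"rows": [[hand, [dx, dy, dz], [wx, wy, wz]], ...]}. A call has exactly 8 rows; each row is the pose to reach, as a shift and turn from the pose commanded when the call began, along the tool's axes at that moment; what a row does not reach only later rows make up. A row lasts 1/12 s, in which the tool goes at most 41.7 mm and 7.16 degrees, less where a joint would pass 70% of its speed; a pose out of reach is approached as far as the arm can. A call with a gripper value outside its range is refused whole. The fingers move at their own pace and stop on an object; FORCE is the grip in N (left out, the last holds). Time passes only in rows, so rows that repeat a pose let the fingers close, or fill a call up. It gives the time, the measured TCP pose, the force, the opening and the grip force at its end, in the units of the state.
- sensors.observe(): the state, without advancing time (a new reading comes with each control period).
- vision.grab_frame(name): name is "scene" or "top" or "wrist"; returns (picture, depth): 400x640x3 uint8, blue, green, red; 400x640 float32, m along the optical axis (not along the pixel's ray), 0 where there is no reading.
- vision.camera_params(name): a dict with "fovy" (degrees; the focal length in pixels is half the picture's height over the tangent of half this angle, whatever the lens; pixels are square), "cx", "cy" (the principal point, pixels), "rvec" (rotation vector, rad) and "tvec" (3), from world to camera coordinates, as OpenCV has them. Camera axes: x right, y down, z forward; pixel columns grow to the right and rows downward; lengths in m; the calibration is good to about 2 mm. A picture is of the moment at which its call begins: read the wrist's pose just before it. camera_params takes no time and is no camera call; for the wrist camera it gives the pose at the moment of the call.
- job.job_done(): hands the job in; it is judged then, once.
The state is a dict: "time_s": time; "q": joint angles; "qd": joint speeds; "tau": joint torques, N m; "ee_pos": TCP position; "orientation": TCP orientation; "force": force on the tool from outside, world axes, zero at the start; "torque": the same for the moment, N m; "width": finger opening in m; "finger_force": force on a finger pad.
Only numpy, scipy, OpenCV 4.12 (cv2) and the standard library are available. Lean on these libraries where they do the work, as an engineer would, in place of code of your own. Each camera call takes 0.05 s, during which the arm holds its last target. There are 200 camera calls.

## Working session

There is one attempt and no reset: what is moved stays moved. The work goes in short steps, Python scripts to look and compute and a shell command to move; the robot and the scene stay as the last step left them, time stands still between calls to the robot, and variables do not carry over. Pictures are saved under pics/ and viewed, at most 14 in all, crops included, and the job is handed in when it is done.

```bash
mkdir -p pics; cat > h.py <<'E'
import numpy as np, cv2
from scipy.spatial.transform import Rotation as R
from plant import sensors, vision, job, bot
def cam(n):
    p=vision.camera_params(n); f=200/np.tan(np.radians(p['fovy'])/2)
    return f,p['cx'],p['cy'],cv2.Rodrigues(np.array(p['rvec'],float))[0],np.array(p['tvec'],float).ravel()
def grab(n,save=None):
    c=cam(n); im,d=vision.grab_frame(n)
    np.savez(f'last_{n}.npz',im=im,d=d,f=c[0],cx=c[1],cy=c[2],R=c[3],t=c[4])
    if save: cv2.imwrite(f'pics/{save}.png',im)
    return im,d,c
def load(n):
    z=np.load(f'last_{n}.npz'); return z['im'],z['d'],(float(z['f']),float(z['cx']),float(z['cy']),z['R'],z['t'])
def cloud(d,c):
    f,cx,cy,Rm,t=c; v,u=np.mgrid[0:400,0:640]
    P=np.stack([(u-cx)/f*d,(v-cy)/f*d,d],-1)
    W=(P-t)@Rm; W[d<=0]=np.nan; return W
def onz(u,v,z,c):
    f,cx,cy,Rm,t=c; r=Rm.T@np.array([(u-cx)/f,(v-cy)/f,1]); o=-Rm.T@t
    return o+r*(z-o[2])/r[2]
def proj(P,c):
    f,cx,cy,Rm,t=c; q=Rm@np.array(P)+t; return q[0]/q[2]*f+cx,q[1]/q[2]*f+cy
def state():
    s=sensors.observe(); return s
def go(p,Rt=None):
    """print shift (25mm units, tool axes) and turn (5deg units) to target"""
    s=sensors.observe(); Ro=np.array(s['orientation']); 
    d=Ro.T@(np.array(p)-s['ee_pos'])/0.025
    w=np.zeros(3) if Rt is None else R.from_matrix(Ro.T@Rt).as_rotvec()*180/np.pi/5
    print('shift',d.round(2).tolist(),'turn',w.round(2).tolist())
def down(yaw):
    """tool down, tool y (closing) along world angle yaw(deg)"""
    a=np.radians(yaw); y=np.array([np.cos(a),np.sin(a),0]); z=np.array([0,0,-1.]); return np.stack([np.cross(y,z),y,z],1)
E
python3 - <<'E'
from h import *
s=state(); print({k:np.round(v,3).tolist() for k,v in s.items()})
for n in('scene','top'):
    im,d,c=grab(n,n+'1'); print(n,c[0],(-c[3].T@c[4]).round(3),c[3].round(2).tolist(),(d>0).mean())
E
```

```text
{'time_s': 0.0, 'q': [-1.386, 0.277, 1.506, -0.0, 1.361, -0.121], 'qd': [0.002, -0.0, -0.001, -0.001, -0.001, -0.0], 'tau': [-0.001, -40.459, -23.723, 0.07, 0.035, -0.0], 'ee_pos': [0.173, -0.548, 0.213], 'orientation': [[0.954, 0.301, -0.0], [0.301, -0.954, 0.002], [0.0, -0.002, -1.0]], 'force': [0.11, 0.793, 0.319], 'torque': [-0.019, 0.014, -0.049], 'finger_force': 0.0, 'width': 0.094}
scene 474.3154601056883 [0.978 0.589 0.999] [[-0.76, 0.64, 0.0], [0.52, 0.62, -0.59], [-0.38, -0.45, -0.81]] 0.996015625
top 389.4171364607181 [0.32  0.079 1.254] [[0.02, -1.0, 0.0], [-0.98, -0.02, -0.2], [0.2, 0.0, -0.98]] 0.9957265625
```

View pics/scene1.png

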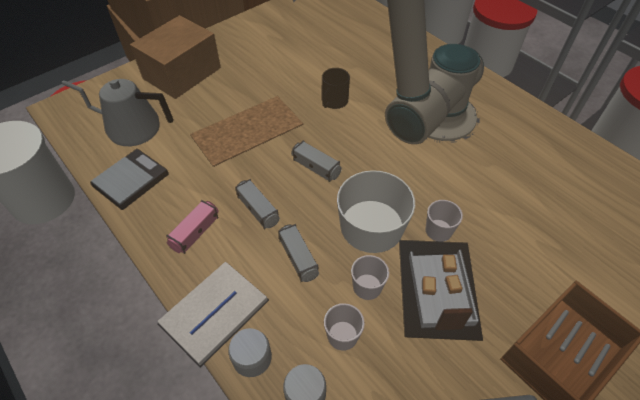

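View pics/top1.png

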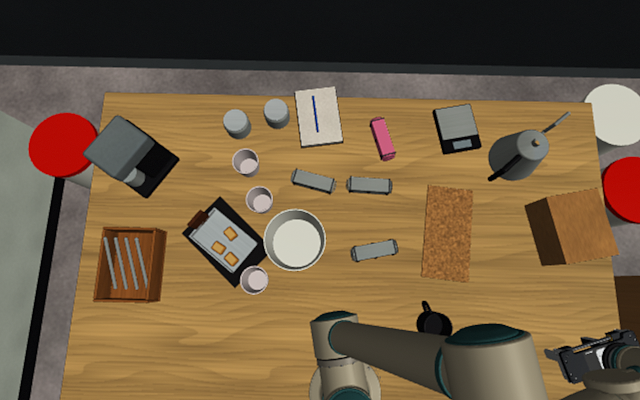

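The scene view shows grey tins at (317,160), (257,203) and (298,251), the pink look-alike at (192,225), the tray at (443,285) with three rusks, and the bucket at (375,210). In the top view, the tins are at (314,181), (370,185) and (374,250), and pink is at (383,138). The tray is at (225,240) with its handle at (195,215), the bucket is at (295,240), the cork mat at (447,232), and the cups at (246,162), (260,200) and (254,280).

**Look-alikes:**
- Tins: the pink tin at (383,138) and the cylinders at (236,123) and (276,113).
- Tray: the wooden drawer at (130,265).
- Bucket: the cups.

My choices are the grey tins, the tray on the black mat and the large white bucket.

```bash
python3 - <<'E'
from h import *
im,d,c=load('top'); im2,d2,c2=load('scene'); W=cloud(d,c); W2=cloud(d2,c2)
print('table z', np.nanmedian(W[300:315,180:260,2]),np.nanmedian(W2[330:360,400:440,2]))
def box(name,u,v,r,zmin,zmax,dil=0):
  for nm,WW,(uu,vv) in(('top',W,(u,v)),('scene',W2,None or proj(onz(u,v,(zmin+zmax)/2,c),c2))):
    m=(WW[...,2]>zmin)&(WW[...,2]<zmax); mm=np.zeros_like(m); a,b=int(vv),int(uu); mm[max(0,a-r):a+r,max(0,b-r):b+r]=1; m&=mm
    if m.sum()<10: print(name,nm,'none');continue
    n,l,st,ce=cv2.connectedComponentsWithStats(m.astype(np.uint8)); k=1+np.argmax(st[1:,4]); P=WW[l==k]
    rc=cv2.minAreaRect(P[:,:2].astype(np.float32)*1000)
    print(name,nm,'c',np.round(rc[0],1),'sz',np.round(rc[1],1),'ang',round(rc[2],1),'z',np.percentile(P[:,2],[50,90]).round(4))
for nm,u,v in(('T1',314,181),('T2',370,185),('T3',374,250),('pink',383,138)): box(nm,u,v,34,.03,.06)
box('bucket rim',295,240,45,.1,.125); box('board',195,215,22,.075,.12)
for nm,u,v in(('c1',246,162),('c2',260,200),('c3',254,280)): box(nm,u,v,22,.06,.085)
for nm,u,v in(('r1',230,233),('r2',218,247),('r3',231,259)): box(nm,u,v,9,.018,.04)
box('tray walls',225,240,50,.02,.05)
# mats from colour
def col(name,img,WW,lo,hi,reg):
    m=cv2.inRange(img,lo,hi); k=np.zeros_like(m); x0,y0,x1,y1=reg;k[y0:y1,x0:x1]=255; m&=k
    P=WW[(m>0)&np.isfinite(WW[...,2])]; rc=cv2.minAreaRect(P[:,:2].astype(np.float32)*1000); print(name,np.round(rc[0],1),np.round(rc[1],1),rc[2],np.median(P[:,2]))
for n,(u,v) in {'corkTL':(428,185),'TR':(473,187),'BR':(469,281),'BL':(421,277)}.items(): print(n,onz(u,v,.006,c).round(3))
for n,(u,v) in {'matL':(182,233),'T':(216,197),'R':(270,258),'B':(237,288)}.items(): print(n,onz(u,v,.004,c).round(3))
def up(nm,x0,y0,x1,y1,s): cv2.imwrite(f'pics/{nm}.png',cv2.resize(im[y0:y1,x0:x1],None,fx=s,fy=s,interpolation=cv2.INTER_CUBIC))
up('crop1',170,140,410,300,3.3)
E
```

```text
table z -0.0014183270551737447 8.590010766667739e-05
T1 top c [641.1 108.6] sz [147.2  46.3] ang 75.7 z [0.0428 0.0459]
T1 scene c [643.8 108.4] sz [150.2  45.4] ang 76.0 z [0.0435 0.0461]
T2 top c [630. -75.] sz [139.9  47.8] ang 86.8 z [0.0428 0.0462]
T2 scene c [634.2 -72.2] sz [152.1  46.2] ang 87.2 z [0.0436 0.0464]
T3 top c [421.  -87.3] sz [ 45.8 147.4] ang 12.1 z [0.0427 0.0462]
T3 scene c [424.7 -87.5] sz [ 48.3 149.3] ang 12.0 z [0.0433 0.0462]
pink top c [ 792.3 -117.4] sz [147.6  45.4] ang 17.0 z [0.043  0.0465]
pink scene c [ 796.4 -116.9] sz [148.1  48.2] ang 17.4 z [0.0438 0.0463]
bucket rim top c [441.4 158. ] sz [182.9 180. ] ang 1.2 z [0.1082 0.1117]
bucket rim scene c [444.2 156.5] sz [183.4 182.5] ang 71.8 z [0.1075 0.111 ]
board top c [501.2 461.5] sz [12.6 58.4] ang 52.6 z [0.091  0.0946]
board scene c [504.2 461.5] sz [14.  59.2] ang 52.8 z [0.0912 0.0946]
c1 top c [689.7 324.7] sz [82.  80.9] ang 1.0 z [0.0715 0.0757]
c1 scene c [691.9 324.4] sz [80.8 80.5] ang 49.7 z [0.073  0.0762]
c2 top c [568.2 274.4] sz [81.7 80.9] ang 64.6 z [0.0719 0.0758]
c2 scene c [
[... 232 characters left out ...]
 z [0.0269 0.0298]
r1 scene c [467.7 367.3] sz [39.  29.2] ang 43.2 z [0.0269 0.0298]
r2 top c [418.9 402. ] sz [40.5 29.8] ang 57.2 z [0.0258 0.0295]
r2 scene c [422.1 401.5] sz [39.  31.1] ang 59.5 z [0.0268 0.0296]
r3 top c [385.  358.4] sz [38.5 28.4] ang 48.4 z [0.0264 0.0296]
r3 scene c [387.9 359.1] sz [35.3 30.5] ang 49.7 z [0.0273 0.0297]
tray walls top c [445.1 389.7] sz [181.4 120. ] ang 52.2 z [0.0278 0.0369]
tray walls scene c [450.1 392.6] sz [189.9 121.9] ang 52.1 z [0.0278 0.0373]
corkTL [ 0.643 -0.269  0.006]
TR [ 0.639 -0.418  0.006]
BR [ 0.334 -0.388  0.006]
BL [ 0.343 -0.237  0.006]
matL [0.465 0.528 0.004]
T [0.586 0.428 0.004]
R [0.392 0.241 0.004]
B [0.296 0.339 0.004]
```

View pics/crop1.png

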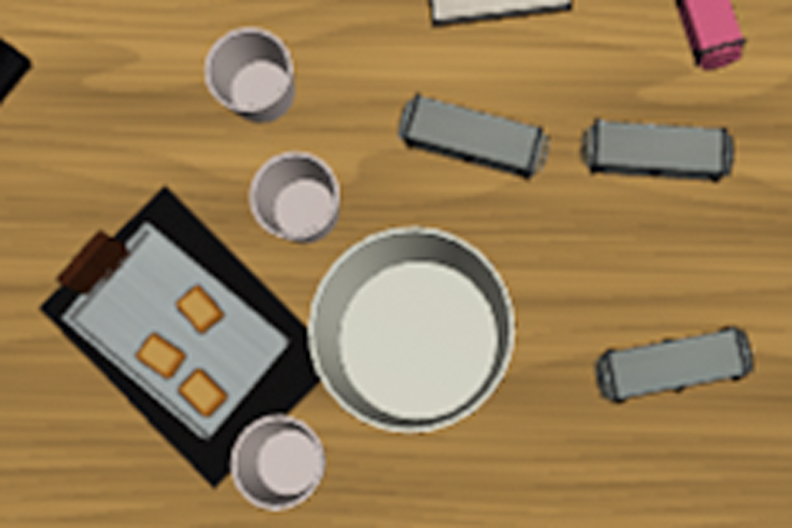

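The close crop confirms three plain grey tins, a pink one at its top right, the tray with three rusks and its handle at the upper left. I start with the tray, gripping its handle board.

```bash
python3 - <<'E'
from h import *
go([.503,.4615,.21],down(52.3))
E
```

```text
shift [24.74, -34.53, 0.17] turn [-0.01, -0.02, -24.96]
```

```bash
python3 -m inch '{"rows":[[0.6,[24.74,-34.53,0.17],[0,0,-25]],[0.6,[24.74,-34.53,0.17],[0,0,-25]],[0.6,[24.74,-34.53,0.17],[0,0,-25]],[0.6,[24.74,-34.53,0.17],[0,0,-25]],[0.6,[24.74,-34.53,0.17],[0,0,-25]],[0.6,[24.74,-34.53,0.17],[0,0,-25]],[0.6,[24.74,-34.53,0.17],[0,0,-25]],[0.6,[24.74,-34.53,0.17],[0,0,-25]]]}'; python3 - <<'E'
from h import *
go([.503,.4615,.21],down(52.3))
E
```

```text
time_s: 0.77
ee_pos: [0.2765, -0.2294, 0.2119]
orientation: [[0.257, 0.966, 0.0], [0.966, -0.257, 0.0], [0.0, 0.0, -1.0]]
force: [0.8, 0.3, 0.3]
width: 0.0565
finger_force: 0.0
shift [29.04, 1.65, 0.08] turn [0.0, -0.0, -13.44]
```

```bash
python3 -m inch '{"rows":[[0.6,[29,1.65,0.08],[0,0,-13.4]],[0.6,[29,1.65,0.08],[0,0,-13.4]],[0.6,[29,1.65,0.08],[0,0,-13.4]],[0.6,[29,1.65,0.08],[0,0,-13.4]],[0.6,[29,1.65,0.08],[0,0,-13.4]],[0.6,[29,1.65,0.08],[0,0,-13.4]],[0.6,[29,1.65,0.08],[0,0,-13.4]],[0.6,[29,1.65,0.08],[0,0,-13.4]]]}'; python3 - <<'E'
from h import *
go([.503,.4615,.21],down(52.3))
E
```

```text
time_s: 1.43
ee_pos: [0.3819, 0.0869, 0.2112]
orientation: [[-0.676, 0.737, 0.0], [0.737, 0.676, -0.0], [-0.001, 0.0, -1.0]]
force: [0.3, -0.8, 0.3]
width: 0.0564
finger_force: 0.0
shift [7.77, 13.7, 0.04] turn [-0.0, 0.01, -1.96]
```

```bash
python3 -m inch '{"rows":[[0.6,[7.77,13.7,0.04],[0,0,-1.96]],[0.6,[7.77,13.7,0.04],[0,0,-1.96]],[0.6,[7.77,13.7,0.04],[0,0,-1.96]],[0.6,[7.77,13.7,0.04],[0,0,-1.96]],[0.6,[7.77,13.7,0.04],[0,0,-1.96]],[0.6,[7.77,13.7,0.04],[0,0,-1.96]],[0.6,[7.77,13.7,0.04],[0,0,-1.96]],[0.6,[7.77,13.7,0.04],[0,0,-1.96]]]}'; python3 - <<'E'
from h import *
go([.503,.4615,.21],down(52.3))
E
```

```text
time_s: 2.1
ee_pos: [0.4868, 0.4031, 0.2097]
orientation: [[-0.787, 0.616, -0.001], [0.616, 0.787, -0.001], [0.0, -0.001, -1.0]]
force: [0.4, -0.6, 0.9]
width: 0.0568
finger_force: 0.0
shift [0.93, 2.24, -0.02] turn [-0.01, -0.0, -0.07]
```

```bash
python3 -m inch '{"rows":[[0.6,[0.93,1.5,0],[0,0,0]],[0.6,[0.93,2.24,0],[0,0,0]],[0.6,[0.93,2.24,0],[0,0,0]],[0.6,[0.93,2.24,0],[0,0,0]],[0.6,[0.93,2.24,0],[0,0,0]],[0.6,[0.93,2.24,0],[0,0,0]],[0.6,[0.93,2.24,0],[0,0,0]],[0.6,[0.93,2.24,0],[0,0,0]]]}'; python3 - <<'E'
from h import *
im,d,c=grab('wrist','w1'); W=cloud(d,c)
m=(W[...,2]>.075)&(W[...,2]<.12); P=W[m]; print(m.sum()); 
n,l,st,ce=cv2.connectedComponentsWithStats(m.astype(np.uint8))
for k in range(1,n):
    if st[k,4]>100:
        P=W[l==k]; print(st[k],cv2.minAreaRect(P[:,:2].astype(np.float32)*1000),np.median(P[:,2]))
print((-c[3].T@c[4]).round(3)); go([.503,.4615,.052],down(52.3))
E
```

```text
time_s: 2.77
ee_pos: [0.503, 0.4584, 0.211]
orientation: [[-0.786, 0.618, 0.0], [0.618, 0.786, 0.0], [-0.0, 0.0, -1.0]]
force: [-0.0, 0.0, -1.0]
width: 0.0564
finger_force: 0.0
13268
[ 365    0  138   69 2216] ((454.788330078125, 603.997314453125), (101.45066833496094, 49.8219108581543), 51.285911560058594) 0.08816485511164615
[ 549  116   91  195 7656] ((657.0873413085938, 636.0487670898438), (49.34614944458008, 160.31016540527344), 26.687198638916016) 0.08946019395355376
[318 151  14  72 976] ((500.0431213378906, 464.5607604980469), (11.206276893615723, 59.65696716308594), 51.772823333740234) 0.09250752979917323
[   0  242  105   51 2348] ((397.24774169921875, 230.6385498046875), (94.4856948852539, 16.575035095214844), 31.659652709960938) 0.09574701972989288
[0.446 0.503 0.381]
shift [0.08, 0.09, 6.36] turn [0.0, 0.0, -0.09]
```

View pics/w1.png

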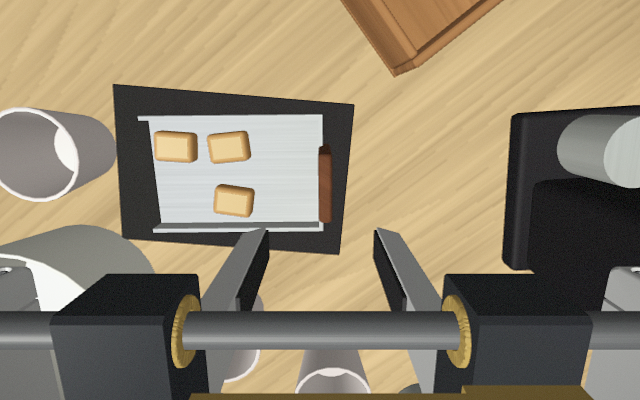

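```bash
python3 -m inch '{"rows":[[0.6,[0.1,0.1,1.2],[0,0,-0.1]],[0.6,[0.1,0.1,2.4],[0,0,-0.1]],[0.6,[0.1,0.1,3.6],[0,0,-0.1]],[0.6,[0.1,0.1,4.6],[0,0,-0.1]],[0.6,[0.1,0.1,5.5],[0,0,-0.1]],[0.6,[0.1,0.1,6.1],[0,0,-0.1]],[0.6,[0.1,0.1,6.36],[0,0,-0.1]],[0.6,[0.1,0.1,6.36],[0,0,-0.1]]]}' 
python3 -m inch '{"rows":[[0,[0,0,0],[0,0,0]],[0,[0,0,0],[0,0,0]],[0,[0,0,0],[0,0,0]],[0,[0,0,0],[0,0,0]],[0,[0,0,0],[0,0,0]],[0,[0,0,0],[0,0,0]],[0,[0,0,0],[0,0,0]],[0,[0,0,0],[0,0,0]]]}' 45
python3 - <<'E'
from h import *
s=state();go([.502,.462,.052],down(52.3))
E
```

```text
time_s: 3.48
ee_pos: [0.5019, 0.462, 0.0498]
orientation: [[-0.792, 0.61, -0.003], [0.61, 0.792, -0.002], [0.001, -0.003, -1.0]]
force: [0.2, 0.5, 0.2]
width: 0.0565
finger_force: 0.0
time_s: 4.15
ee_pos: [0.5028, 0.4631, 0.0516]
orientation: [[-0.792, 0.61, 0.0], [0.61, 0.792, 0.0], [-0.0, 0.0, -1.0]]
force: [-0.6, 0.9, 0.7]
width: 0.012
finger_force: 45.0
shift [-0.0, -0.06, -0.02] turn [0.0, 0.0, 0.02]
```

```bash
cat >> h.py <<'E'
def pour(a,lip,yaw=52.4):
    Rt=down(yaw)@R.from_rotvec([-np.radians(a),0,0]).as_matrix()
    p=np.array(lip)-Rt@np.array([0,-.182,.047]); print('tcp',p.round(3)); go(p,Rt)
E
python3 -m inch '{"rows":[[0,[0,0,-0.3],[0,0,0]],[0,[0,0,-1],[0,0,0]],[0,[0,0,-2],[0,0,0]],[0,[0,0,-3],[0,0,0]],[0,[0,0,-4],[0,0,0]],[0,[0,0,-5],[0,0,0]],[0,[0,0,-5.8],[0,0,0]],[0,[0,0,-6],[0,0,0]]]}' 50
python3 - <<'E'
from h import *
pour(0,[.455,.173,.17]);pour(18,[.455,.173,.15]); pour(45,[.455,.173,.14])
im,d,c=grab('wrist','w2')
E
```

```text
time_s: 4.82
ee_pos: [0.5041, 0.4642, 0.2056]
orientation: [[-0.792, 0.61, 0.005], [0.61, 0.792, 0.004], [-0.002, 0.007, -1.0]]
force: [1.0, 0.1, -3.1]
width: 0.0118
finger_force: 50.0
tcp [0.566 0.317 0.217]
shift [-5.55, -3.15, -0.47] turn [0.07, 0.02, 0.0]
tcp [0.552 0.299 0.251]
shift [-5.55, -4.07, -1.83] turn [-3.53, 0.02, 0.01]
tcp [0.513 0.249 0.302]
shift [-5.55, -6.59, -3.89] turn [-8.93, 0.02, 0.01]
```

View pics/w2.png

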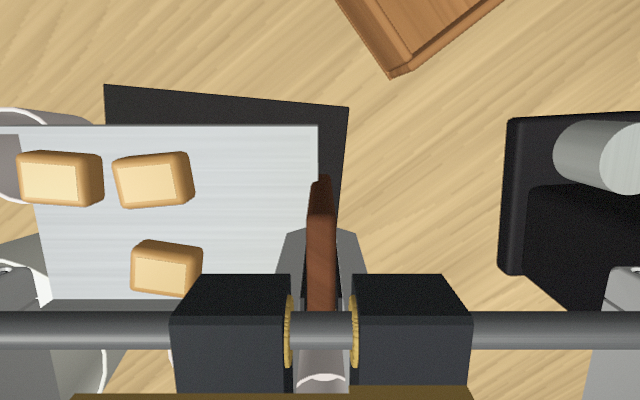

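The tray is level in the hand with all three rusks on it. I'll carry it gently to above the bucket.

```bash
python3 -m inch '{"rows":[[0,[-0.15,-0.1,-0.1],[0,0,0]],[0,[-0.45,-0.3,-0.2],[0,0,0]],[0,[-0.9,-0.6,-0.4],[0,0,0]],[0,[-1.45,-1,-0.6],[0,0,0]],[0,[-2,-1.4,-0.8],[0,0,0]],[0,[-2.55,-1.8,-1],[0,0,0]],[0,[-3.1,-2.2,-1.2],[0,0,0]],[0,[-3.65,-2.6,-1.4],[0,0,0]]]}'
python3 -m inch '{"rows":[[0,[-0.55,-0.4,-0.2],[0,0,0]],[0,[-1,-0.75,-0.3],[0,0,0]],[0,[-1.35,-1.05,-0.4],[0,0,0]],[0,[-1.6,-1.25,-0.4],[0,0,0]],[0,[-1.75,-1.4,-0.4],[0,0,0]],[0,[-1.85,-1.5,-0.4],[0,0,0]],[0,[-1.9,-1.5,-0.4],[0,0,0]],[0,[-1.9,-1.5,-0.4],[0,0,0]]]}'
python3 - <<'E'
from h import *
for a,z in((10,.15),(20,.15),(30,.145),(40,.14),(48,.135)): pour(a,[.455,.173,z])
E
```

```text
time_s: 5.53
ee_pos: [0.536, 0.3531, 0.2368]
orientation: [[-0.792, 0.611, -0.0], [0.611, 0.792, -0.001], [-0.0, -0.001, -1.0]]
force: [0.3, -0.8, -2.3]
width: 0.0117
finger_force: 50.0
time_s: 6.2
ee_pos: [0.5501, 0.2975, 0.246]
orientation: [[-0.793, 0.61, -0.0], [0.61, 0.793, 0.0], [0.0, -0.0, -1.0]]
force: [0.3, -0.0, -2.1]
width: 0.0117
finger_force: 50.0
tcp [0.559 0.309 0.228]
shift [-0.02, 0.58, 0.72] turn [-2.0, -0.01, 0.01]
tcp [0.55  0.296 0.256]
shift [-0.02, -0.07, -0.42] turn [-4.0, -0.01, 0.0]
tcp [0.537 0.279 0.277]
shift [-0.02, -0.9, -1.23] turn [-6.0, -0.01, 0.0]
tcp [0.522 0.26  0.293]
shift [-0.02, -1.9, -1.88] turn [-8.0, -0.01, 0.0]
tcp [0.508 0.242 0.302]
shift [-0.02, -2.79, -2.23] turn [-9.6, -0.01, 0.0]
```

```bash
python3 -m inch '{"rows":[[0,[0,0,-0.1],[-1,0,0]],[0,[0,0,-0.2],[-2,0,0]],[0,[0,0,-0.3],[-3,0,0]],[0,[0,-0.07,-0.42],[-4,0,0]],[0,[0,-0.3,-0.65],[-4.6,0,0]],[0,[0,-0.55,-0.9],[-5.2,0,0]],[0,[0,-0.75,-1.1],[-5.7,0,0]],[0,[0,-0.9,-1.23],[-6,0,0]]]}'
python3 - <<'E'
from h import *
for a,z in((40,.14),(46,.135)): pour(a,[.455,.173,z])
E
```

```text
time_s: 6.87
ee_pos: [0.5348, 0.2792, 0.2769]
orientation: [[-0.793, 0.528, 0.304], [0.609, 0.687, 0.397], [0.0, 0.5, -0.866]]
force: [-0.2, 0.7, -2.7]
width: 0.012
finger_force: 50.0
tcp [0.522 0.26  0.293]
shift [-0.06, -0.49, -1.03] turn [-2.0, -0.01, 0.01]
tcp [0.512 0.246 0.299]
shift [-0.06, -0.96, -1.55] turn [-3.2, -0.01, 0.01]
```

```bash
python3 -m inch '{"rows":[[0,[0,-0.12,-0.26],[-0.5,0,0]],[0,[0,-0.25,-0.5],[-1,0,0]],[0,[0,-0.37,-0.77],[-1.5,0,0]],[0,[0,-0.49,-1.03],[-2,0,0]],[0,[0,-0.7,-1.3],[-2.6,0,0]],[0,[0,-0.96,-1.55],[-3.2,0,0]],[0,[0,-0.96,-1.55],[-3.2,0,0]],[0,[0,-0.96,-1.55],[-3.2,0,0]]]}'
python3 -m inch '{"rows":[[0,[0,0,0],[0,0,0]],[0,[0,0,0],[0,0,0]],[0,[0,0,0],[0,0,0]],[0,[0,0,0],[0,0,0]],[0,[0,0,0],[0,0,0]],[0,[0,0,0],[0,0,0]],[0,[0,0,0],[0,0,0]],[0,[0,0,0],[0,0,0]]]}'
python3 - <<'E'
from h import *
a,d,c=grab('scene');b,d2,c2=grab('top')
cv2.imwrite('pics/p1.png',np.vstack([cv2.resize(a[130:350,280:520],(480,440)),cv2.resize(b[140:300,180:360],(480,427))])[:, :][:860:1][::1] if 0 else np.hstack([cv2.resize(a[130:350,300:500],(400,440)),cv2.resize(b[170:302,200:320],(400,440))]))
E
```

```text
time_s: 7.53
ee_pos: [0.5113, 0.2472, 0.2981]
orientation: [[-0.792, 0.426, 0.438], [0.611, 0.551, 0.569], [0.001, 0.718, -0.696]]
force: [1.3, -0.2, -1.5]
width: 0.012
finger_force: 50.0
time_s: 8.2
ee_pos: [0.5119, 0.2476, 0.2986]
orientation: [[-0.793, 0.424, 0.439], [0.61, 0.551, 0.57], [-0.0, 0.719, -0.695]]
force: [0.4, -0.1, -2.4]
width: 0.0122
finger_force: 50.0
```

View pics/p1.png

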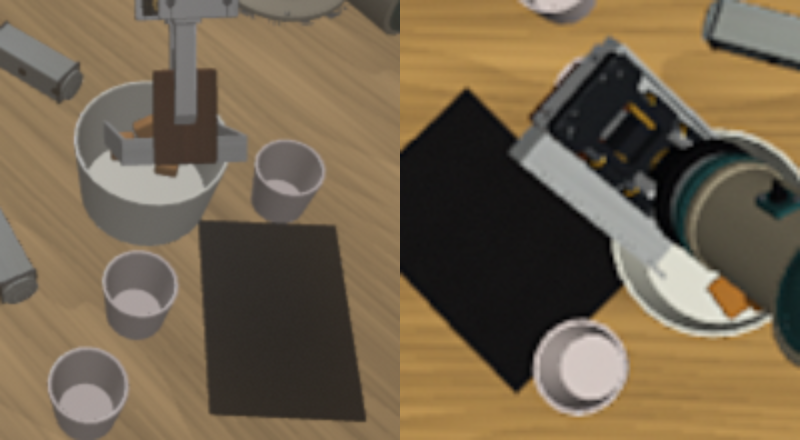

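The rusks have slid into the bucket. The mat is clear, so I'll level the tray and carry it back.

```bash
python3 - <<'E'
from h import *
go([.545,.30,.32],down(52.4))
E
```

```text
shift [0.23, 2.33, 1.18] turn [9.2, 0.0, 0.0]
```

```bash
python3 -m inch '{"rows":[[0,[0,0.4,0],[1,0,0]],[0,[0,0.8,0.15],[2.2,0,0]],[0,[0,1.2,0.4],[3.5,0,0]],[0,[0,1.6,0.6],[4.8,0,0]],[0,[0,2,0.8],[6,0,0]],[0,[0,2.33,1],[7.2,0,0]],[0,[0.1,2.33,1.18],[8.4,0,0]],[0,[0.2,2.33,1.18],[9.2,0,0]]]}'
python3 - <<'E'
from h import *
go([.503,.463,.20],down(52.4))
im,d,c=grab('top'); 
for n in('wrist',): im,d,c=grab(n,'w3')
E
```

```text
time_s: 8.97
ee_pos: [0.5469, 0.3022, 0.3197]
orientation: [[-0.793, 0.609, -0.002], [0.609, 0.793, -0.001], [0.0, -0.002, -1.0]]
force: [-0.5, -0.5, -2.2]
width: 0.0121
finger_force: 50.0
shift [5.31, 4.04, 4.78] turn [-0.02, -0.0, 0.02]
```

View pics/w3.png

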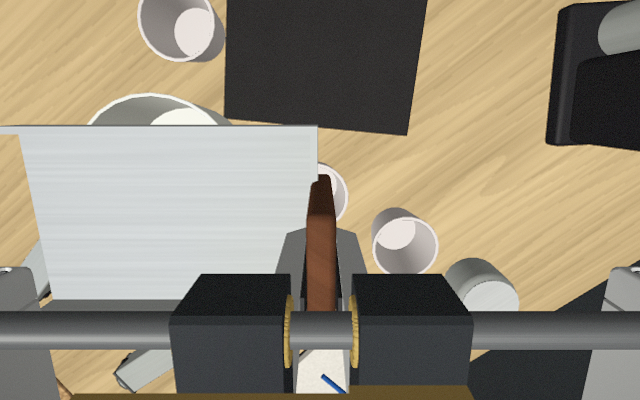

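The tray is empty and has not slipped in the grip: its edges sit at the same pixels as before. Now back to the mat.

```bash
python3 -m inch '{"rows":[[0,[0.4,0.3,0.2],[0,0,0]],[0,[1.2,0.9,0.8],[0,0,0]],[0,[2,1.6,1.6],[0,0,0]],[0,[2.9,2.3,2.5],[0,0,0]],[0,[3.8,3,3.4],[0,0,0]],[0,[4.6,3.6,4.2],[0,0,0]],[0,[5.1,3.95,4.7],[0,0,0]],[0,[5.3,4.04,4.78],[0,0,0]]]}'
python3 - <<'E'
from h import *
go([.503,.463,.0525],down(52.4))
E
```

```text
time_s: 9.73
ee_pos: [0.4995, 0.4609, 0.1978]
orientation: [[-0.793, 0.609, -0.004], [0.609, 0.793, -0.001], [0.003, -0.003, -1.0]]
force: [-1.1, 0.1, -1.5]
width: 0.0118
finger_force: 50.0
shift [-0.08, 0.17, 5.81] turn [-0.04, -0.03, 0.01]
```

```bash
python3 -m inch '{"rows":[[0,[0,0.1,0.8],[0,0,0]],[0,[0,0.1,1.8],[0,0,0]],[0,[0,0.1,2.9],[0,0,0]],[0,[0,0.1,3.9],[0,0,0]],[0,[0,0.1,4.7],[0,0,0]],[0,[0,0.1,5.2],[0,0,0]],[0,[0,0.1,5.4],[0,0,0]],[0,[0,0.1,5.5],[0,0,0]]]}'
python3 - <<'E'
from h import *
go([.503,.463,.0525],down(52.4))
E
```

```text
time_s: 10.4
ee_pos: [0.5043, 0.4612, 0.0635]
orientation: [[-0.792, 0.611, 0.001], [0.611, 0.792, 0.0], [-0.0, 0.0, -1.0]]
force: [-0.6, 0.4, -0.8]
width: 0.0118
finger_force: 50.0
shift [0.08, 0.02, 0.44] turn [0.0, 0.0, -0.01]
```

```bash
python3 -m inch '{"rows":[[0,[0,0,0.15],[0,0,0]],[0,[0,0,0.3],[0,0,0]],[0,[0,0,0.4],[0,0,0]],[0,[0,0,0.43],[0,0,0]],[0,[0,0,0.43],[0,0,0]],[0.6,[0,0,0.43],[0,0,0]],[0.6,[0,0,0.43],[0,0,0]],[0.6,[0,0,0.43],[0,0,0]]]}'
python3 -m inch '{"rows":[[0.6,[0,0,0],[0,0,0]],[0.6,[0,0,-0.5],[0,0,0]],[0.6,[0,0,-1.5],[0,0,0]],[0.6,[0,0,-2.5],[0,0,0]],[0.6,[0,0,-4],[0,0,0]],[0.6,[0,0,-5.5],[0,0,0]],[0.6,[0,0,-7],[0,0,0]],[0.6,[0,0,-8],[0,0,0]]]}'
python3 - <<'E'
from h import *
im,d,c=grab('top'); im2,d2,c2=grab('scene')
cv2.imwrite('pics/p2.png',np.hstack([cv2.resize(im[140:300,170:400],(460*1,320)),cv2.resize(im2[140:360,330:500],(330,320))]))
go([.6425,.1085,.25],down(-14))
E
```

```text
time_s: 11.07
ee_pos: [0.5041, 0.4626, 0.0529]
orientation: [[-0.793, 0.61, 0.001], [0.61, 0.793, 0.001], [-0.0, 0.001, -1.0]]
force: [0.0, 0.3, -0.2]
width: 0.0282
finger_force: 0.0
time_s: 11.73
ee_pos: [0.5045, 0.463, 0.2569]
orientation: [[-0.792, 0.61, 0.004], [0.61, 0.792, 0.003], [-0.001, 0.005, -1.0]]
force: [0.4, 0.5, 0.3]
width: 0.0565
finger_force: 0.0
shift [-13.0, -7.94, 0.31] turn [0.14, -0.04, 13.28]
```

View pics/p2.png

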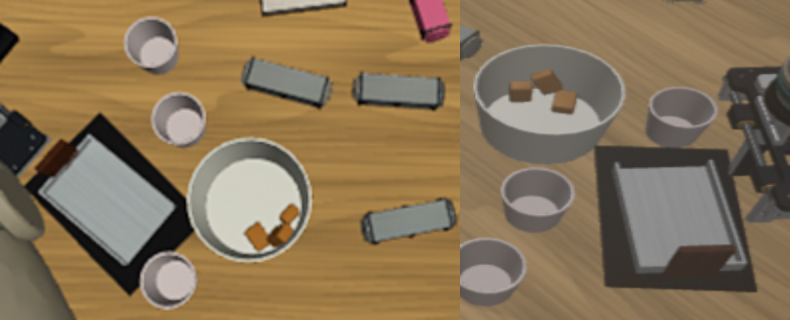

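All three rusks are in the bucket and the empty tray sits on its mat. Next are the tins, starting with T3. I'll grip the middle dome pair so the tin swings heavy end down by itself.

```bash
cat >> h.py <<'E'
def tins(show=True):
    out=[]
    for n in('top','scene'):
        im,d,c=grab(n); W=cloud(d,c)
        z=W[...,2]; m=((z>.03)&(z<.055)&(W[...,0]>.25)&(W[...,0]<.85)&(abs(W[...,1])<.28)).astype(np.uint8)
        k,l,st,ce=cv2.connectedComponentsWithStats(m)
        for i in range(1,k):
            if st[i,4]<150: continue
            P=W[l==i]; (a,b),(w,h),an=cv2.minAreaRect(P[:,:2].astype(np.float32)*1000)
            if not(130<max(w,h)<165 and min(w,h)<60): continue
            u,v=ce[i].astype(int); col=im[v,u]; pink=int(col[2])-int(col[1])>40
            print(n,'c',round(a),round(b),'sz',round(w),round(h),'closing yaw',round(an if h>w else an-90,1),'PINK' if pink else '')
E
python3 - <<'E'
from h import *
tins(); go([.423,-.087,.2],down(12))
E
```

```text
top c 789 -119 sz 138 46 closing yaw -72.7 PINK
top c 641 109 sz 148 46 closing yaw -13.4 
top c 630 -76 sz 141 46 closing yaw -2.6 
top c 421 -87 sz 45 146 closing yaw 12.2 
scene c 424 -88 sz 49 150 closing yaw 11.1 
scene c 633 -73 sz 151 46 closing yaw -2.8 
scene c 791 -119 sz 136 49 closing yaw -72.4 PINK
scene c 644 110 sz 151 46 closing yaw -14.0 
shift [-10.84, -19.39, 2.1] turn [0.02, 0.0, 8.08]
```

```bash
python3 -m inch '{"rows":[[1,[-10.84,-19.39,1],[0,0,8.08]],[1,[-10.84,-19.39,1],[0,0,8.08]],[1,[-10.84,-19.39,1],[0,0,8.08]],[1,[-10.84,-19.39,1],[0,0,8.08]],[1,[-10.84,-19.39,1],[0,0,8.08]],[1,[-10.84,-19.39,1],[0,0,8.08]],[1,[-10.84,-19.39,1],[0,0,8.08]],[1,[-10.84,-19.39,1],[0,0,8.08]]]}'
python3 - <<'E'
from h import *
go([.423,-.087,.2],down(12))
E
```

```text
time_s: 12.6
ee_pos: [0.453, 0.1309, 0.235]
orientation: [[-0.209, 0.978, -0.004], [0.978, 0.209, -0.001], [0.0, -0.004, -1.0]]
force: [1.9, -0.8, 0.2]
width: 0.0937
finger_force: 0.0
shift [-8.28, -2.99, 1.41] turn [-0.05, -0.0, 0.01]
```

```bash
python3 -m inch '{"rows":[[1,[-1.5,-0.5,0.3],[0,0,0]],[1,[-3,-1.1,0.6],[0,0,0]],[1,[-4.5,-1.6,0.9],[0,0,0]],[1,[-6,-2.1,1.1],[0,0,0]],[1,[-7.3,-2.6,1.3],[0,0,0]],[1,[-8,-2.9,1.41],[0,0,0]],[1,[-8.28,-2.99,1.41],[0,0,0]],[1,[-8.28,-2.99,1.41],[0,0,0]]]}'
python3 - <<'E'
from h import *
im,d,c=grab('wrist','w4'); W=cloud(d,c); z=W[...,2]
m=((z>.035)&(z<.055)).astype(np.uint8); k,l,st,ce=cv2.connectedComponentsWithStats(m)
for i in range(1,k):
    if st[i,4]>300: print(st[i],cv2.minAreaRect(W[l==i][:,:2].astype(np.float32)*1000))
go([.423,-.087,.019],down(11.8))
E
```

```text
time_s: 13.27
ee_pos: [0.424, -0.0859, 0.2005]
orientation: [[-0.205, 0.979, -0.003], [0.979, 0.205, 0.001], [0.002, -0.003, -1.0]]
force: [-0.2, -0.2, 0.4]
width: 0.0943
finger_force: 0.0
[ 549    0   91   99 5240] ((632.453125, 84.87559509277344), (84.84687805175781, 47.282772064208984), 78.25374603271484)
[ 293  112   51  144 6397] ((420.7190856933594, -88.39753723144531), (45.282981872558594, 140.13133239746094), 11.968453407287598)
[ 485  141  100  140 6464] ((630.0426025390625, -73.05223846435547), (139.9307403564453, 47.2225456237793), 87.23725128173828)
[ 47 262  59  12 408] ((197.970947265625, -221.1524658203125), (48.433006286621094, 8.562735557556152), 1.1420575380325317)
shift [-0.09, -0.06, 7.28] turn [-0.02, -0.02, 0.02]
```

View pics/w4.png

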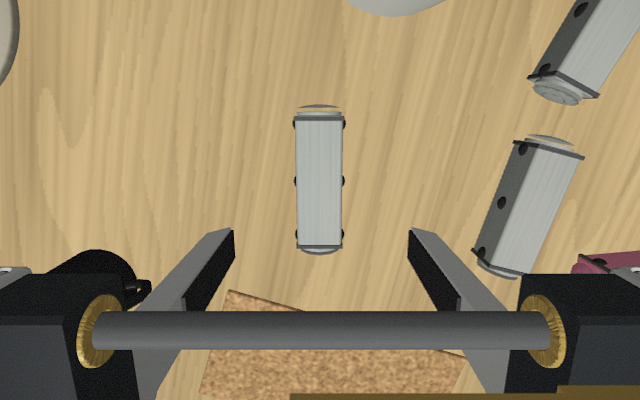

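The wrist view shows T3 upright in frame with its middle domes at (295,181) and (344,181), centred between the fingers. Descending.

```bash
python3 - <<'E'
from h import *
im,d,c=load('wrist'); print(onz(295,181,.024,c),onz(344,181,.024,c))
E
python3 -m inch '{"rows":[[1,[-0.1,-0.08,1.2],[0,0,0]],[1,[-0.1,-0.08,2.4],[0,0,0]],[1,[-0.1,-0.08,3.6],[0,0,0]],[1,[-0.1,-0.08,4.8],[0,0,0]],[1,[-0.1,-0.08,5.8],[0,0,0]],[1,[-0.1,-0.08,6.6],[0,0,0]],[1,[-0.1,-0.08,7.1],[0,0,0]],[1,[-0.1,-0.08,7.26],[0,0,0]]]}'
python3 - <<'E'
from h import *
go([.4225,-.0875,.019],down(11.8))
E
```

```text
[ 0.39714666 -0.09068953  0.024     ] [ 0.44522052 -0.080607    0.024     ]
time_s: 13.98
ee_pos: [0.4223, -0.0856, 0.0185]
orientation: [[-0.21, 0.978, -0.004], [0.978, 0.21, 0.002], [0.003, -0.004, -1.0]]
force: [-0.4, 0.1, 0.0]
width: 0.0941
finger_force: 0.0
shift [-0.07, -0.01, -0.02] turn [-0.04, -0.04, 0.07]
```

```bash
python3 -m inch '{"rows":[[0,[0,0,0],[0,0,0]],[0,[0,0,0],[0,0,0]],[0,[0,0,0],[0,0,0]],[0,[0,0,0],[0,0,0]],[0,[0,0,0],[0,0,0]],[0,[0,0,0],[0,0,0]],[0,[0,0,0],[0,0,0]],[0,[0,0,0],[0,0,0]]]}' 25
python3 -m inch '{"rows":[[0,[0,0,-0.3],[0,0,0]],[0,[0,0,-0.8],[0,0,0]],[0,[0,0,-1.4],[0,0,0]],[0,[0,0,-2],[0,0,0]],[0,[0,0,-2.6],[0,0,0]],[0,[0,0,-3.2],[0,0,0]],[0,[0,0,-3.8],[0,0,0]],[0,[0,0,-4.4],[0,0,0]]]}'
python3 -m inch '{"rows":[[0,[0,0,-0.6],[0,0,0]],[0,[0,0,-1.2],[0,0,0]],[0,[0,0,-1.8],[0,0,0]],[0,[0,0,-2.4],[0,0,0]],[0,[0,0,-2.6],[0,0,0]],[0,[0,0,-2.8],[0,0,0]],[0,[0,0,-2.8],[0,0,0]],[0,[0,0,-2.8],[0,0,0]]]}'
python3 - <<'E'
from h import *
im,d,c=grab('scene'); u,v=map(int,proj(state()['ee_pos'],c)); print(u,v)
cv2.imwrite('pics/p3.png',cv2.resize(im[max(0,v-90):v+90,u-90:u+90],(540,540)))
go([.58,-.335,.2],down(84))
E
```

```text
time_s: 14.65
ee_pos: [0.4233, -0.0883, 0.021]
orientation: [[-0.209, 0.978, -0.001], [0.978, 0.209, -0.001], [-0.0, -0.001, -1.0]]
force: [-2.6, -0.6, 5.5]
width: 0.0504
finger_force: 25.0
time_s: 15.32
ee_pos: [0.4229, -0.0876, 0.1308]
orientation: [[-0.208, 0.978, -0.001], [0.978, 0.208, 0.001], [0.001, -0.001, -1.0]]
force: [0.5, -0.1, -5.8]
width: 0.0502
finger_force: 24.9
time_s: 15.98
ee_pos: [0.4232, -0.0878, 0.1998]
orientation: [[-0.208, 0.978, -0.001], [0.978, 0.208, 0.001], [0.001, -0.001, -1.0]]
force: [-0.3, 0.1, -5.4]
width: 0.0508
finger_force: 24.9
315 111
shift [-10.98, 4.08, -0.04] turn [-0.01, -0.02, -14.4]
```

View pics/p3.png

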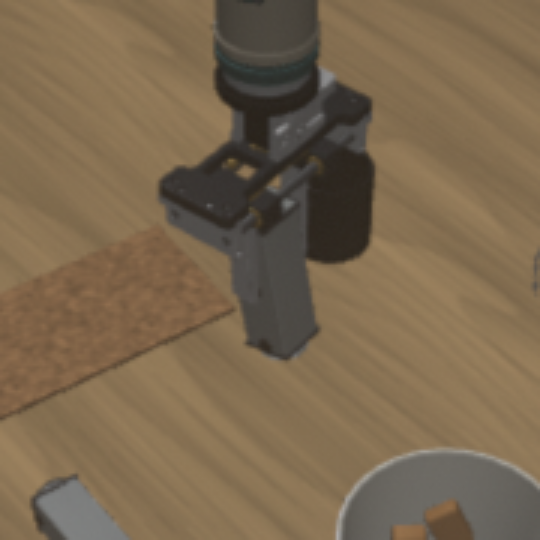

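The tin swung to hang near vertical, so its heavy end is down. I'll refine the mat position and carry the tin over.

```bash
python3 -m inch '{"rows":[[0,[-0.2,0.1,-0.3],[0,0,-0.3]],[0,[-0.7,0.3,-0.6],[0,0,-1]],[0,[-1.4,0.5,-1],[0,0,-2]],[0,[-2.2,0.8,-1.2],[0,0,-3]],[0,[-3.1,1.1,-1.2],[0,0,-4]],[0,[-4,1.5,-1.2],[0,0,-5]],[0,[-5,1.9,-1.2],[0,0,-6]],[0,[-6,2.2,-1.2],[0,0,-7]]]}'
python3 - <<'E'
from h import *
for n in('top','scene'):
    im,d,c=load(n); W=cloud(d,c)
    h=cv2.cvtColor(im,cv2.COLOR_BGR2HSV); z=W[...,2]
    m=(z>.003)&(z<.012)&(W[...,0]>.25)&(W[...,0]<.75)&(W[...,1]<-.2)&(W[...,1]>-.48)
    m=cv2.morphologyEx(m.astype(np.uint8),cv2.MORPH_OPEN,np.ones((3,3)))
    k,l,st,ce=cv2.connectedComponentsWithStats(m); i=1+np.argmax(st[1:,4]); P=W[l==i]
    print(n,st[i],cv2.minAreaRect(P[:,:2].astype(np.float32)*1000),np.median(P[:,2]))
go([.58,-.335,.2],down(84))
E
```

```text
time_s: 16.7
ee_pos: [0.5092, -0.2239, 0.2292]
orientation: [[-0.735, 0.679, -0.001], [0.679, 0.735, 0.001], [0.002, 0.0, -1.0]]
force: [-0.5, -0.7, -4.8]
width: 0.0502
finger_force: 25.0
top [428 189  43  74 884] ((493.69488525390625, -362.30419921875), (114.96026611328125, 256.7452087402344), 65.61275482177734) 0.005822074843086276
scene [ 191   97  108   68 3246] ((487.3305358886719, -328.86578369140625), (156.7632598876953, 302.9007568359375), 83.99864196777344) 0.006420752245574431
shift [-5.1, -1.34, 1.16] turn [0.01, -0.02, -7.35]
```

```bash
python3 -m inch '{"rows":[[0,[-1,-0.3,0],[0,0,-1]],[0,[-1.9,-0.5,0],[0,0,-2]],[0,[-2.8,-0.8,0],[0,0,-3]],[0,[-3.6,-1,0],[0,0,-4.2]],[0,[-4.3,-1.2,0],[0,0,-5.4]],[0,[-4.8,-1.3,0.2],[0,0,-6.5]],[0,[-5.1,-1.3,0.5],[0,0,-7.2]],[0,[-5.15,-1.3,1],[0,0,-7.35]]]}'
python3 - <<'E'
from h import *
go([.578,-.338,.09],down(84))
im,d,c=grab('scene'); W=cloud(d,c); p=state()['ee_pos']
# tin axis: points near tool below tips
for lo,hi in((.13,.145),(.145,.16),(.16,.175)):
    m=(abs(W[...,2]-(lo+hi)/2)<.0075)&(np.hypot(W[...,0]-p[0],W[...,1]-p[1])<.06); print(lo,m.sum(),W[m][:,:2].mean(0) if m.sum() else '')
print(p)
u,v=map(int,proj(p,c)); cv2.imwrite('pics/p4.png',cv2.resize(im[max(0,v-80):v+80,u-80:u+80],(560,560)))
E
```

```text
time_s: 17.37
ee_pos: [0.5822, -0.3367, 0.2042]
orientation: [[-0.994, 0.107, 0.001], [0.107, 0.994, -0.001], [-0.001, -0.001, -1.0]]
force: [0.2, 0.5, -5.6]
width: 0.0502
finger_force: 25.0
shift [0.17, -0.06, 4.57] turn [-0.01, 0.01, -0.03]
0.13 42 [ 0.57998641 -0.32253615]
0.145 86 [ 0.57822903 -0.31810486]
0.16 86 [ 0.57894877 -0.31818262]
[ 0.58025664 -0.33498439  0.20044672]
```

View pics/p4.png

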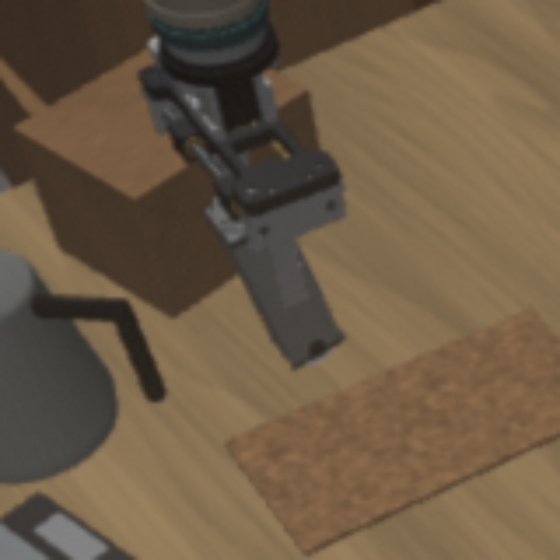

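```bash
python3 -m inch '{"rows":[[0,[0.1,-0.05,0.5],[0,0,0]],[0,[0.15,-0.05,1.2],[0,0,0]],[0,[0.15,-0.05,2],[0,0,0]],[0,[0.15,-0.05,2.8],[0,0,0]],[0,[0.15,-0.05,3.4],[0,0,0]],[0,[0.15,-0.05,3.9],[0,0,0]],[0,[0.15,-0.05,4.2],[0,0,0]],[0,[0.15,-0.05,4.4],[0,0,0]]]}'
python3 -m inch '{"rows":[[0,[0,0,0.1],[0,0,0]],[0,[0,0,0.2],[0,0,0]],[0,[0,0,0.25],[0,0,0]],[0,[0,0,0.3],[0,0,0]],[0,[0,0,0.35],[0,0,0]],[0,[0,0,0.4],[0,0,0]],[0,[0,0,0.43],[0,0,0]],[0,[0,0,0.45],[0,0,0]]]}'
python3 - <<'E'
from h import *
s=state();print(s['ee_pos'],s['force'])
E
```

```text
time_s: 18.08
ee_pos: [0.576, -0.3349, 0.0936]
orientation: [[-0.994, 0.109, -0.003], [0.109, 0.994, 0.002], [0.003, 0.002, -1.0]]
force: [-0.3, 0.0, -4.7]
width: 0.0503
finger_force: 25.0
time_s: 18.75
ee_pos: [0.5769, -0.3357, 0.0844]
orientation: [[-0.994, 0.109, 0.0], [0.109, 0.994, -0.0], [-0.0, -0.0, -1.0]]
force: [0.0, -1.4, -5.9]
width: 0.0505
finger_force: 25.0
[ 0.57692405 -0.33571091  0.08444191] [ 0.03545957 -1.41606727 -5.93892861]
```

```bash
python3 -m inch '{"rows":[[0,[0,0,0.05],[0,0,0]],[0,[0,0,0.1],[0,0,0]],[0,[0,0,0.14],[0,0,0]],[0,[0,0,0.18],[0,0,0]],[0,[0,0,0.21],[0,0,0]],[0,[0,0,0.24],[0,0,0]],[0,[0,0,0.24],[0,0,0]],[0,[0,0,0.24],[0,0,0]]]}'
```

```text
time_s: 19.42
ee_pos: [0.5775, -0.3359, 0.0817]
orientation: [[-0.994, 0.109, 0.002], [0.109, 0.994, -0.002], [-0.003, -0.001, -1.0]]
force: [-2.3, 2.2, 9.6]
width: 0.0506
finger_force: 24.7
```

```bash
python3 -m inch '{"rows":[[0,[0,0,-0.05],[0,0,0]],[0,[0,0,-0.09],[0,0,0]],[0,[0,0,-0.09],[0,0,0]],[0.72,[0,0,-0.09],[0,0,0]],[0.72,[0,0,-0.09],[0,0,0]],[0.72,[0,0,-0.09],[0,0,0]],[0.72,[0,0,-0.09],[0,0,0]],[0.72,[0,0,-0.09],[0,0,0]]]}'
python3 -m inch '{"rows":[[0.72,[0,0,0],[0,0,0]],[0.72,[0,0,-0.5],[0,0,0]],[0.72,[0,0,-1.2],[0,0,0]],[0.72,[0,0,-2.2],[0,0,0]],[0.72,[0,0,-3.4],[0,0,0]],[0.72,[0,0,-4.6],[0,0,0]],[0.72,[0,0,-5.8],[0,0,0]],[0.72,[0,0,-6.6],[0,0,0]]]}'
python3 - <<'E'
from h import *
tins()
im,d,c=load('scene'); W=cloud(d,c)
m=(W[...,2]>.14)&(W[...,2]<.17)&(np.hypot(W[...,0]-.578,W[...,1]+.338)<.06); P=W[m]; print(m.sum(),cv2.minAreaRect(P[:,:2].astype(np.float32)*1000) if m.sum() else '',np.median(P[:,2]))
cv2.imwrite('pics/p5.png',cv2.resize(im[60:260,150:380],(690,600)))
go([.632,-.074,.22],down(-2.8))
E
```

```text
time_s: 20.08
ee_pos: [0.5769, -0.3358, 0.0802]
orientation: [[-0.994, 0.109, -0.0], [0.109, 0.994, -0.0], [0.0, -0.0, -1.0]]
force: [-0.2, 0.0, 0.3]
width: 0.0679
finger_force: 0.0
time_s: 20.75
ee_pos: [0.5776, -0.3362, 0.249]
orientation: [[-0.994, 0.109, 0.003], [0.109, 0.994, -0.003], [-0.004, -0.002, -1.0]]
force: [0.3, 0.2, 0.4]
width: 0.0675
finger_force: 0.0
top c 787 -119 sz 138 46 closing yaw -72.7 PINK
top c 640 109 sz 147 46 closing yaw -13.7 
top c 631 -75 sz 140 47 closing yaw -2.6 
scene c 634 -73 sz 150 46 closing yaw -2.7 
scene c 791 -119 sz 137 49 closing yaw -72.3 PINK
scene c 489 196 sz 54 154 closing yaw 41.2 
scene c 644 108 sz 152 46 closing yaw -14.3 
247 ((576.3809814453125, -336.4916687011719), (51.14093780517578, 46.042240142822266), 82.81086730957031) 0.15171371186940905
shift [-0.97, 10.7, 1.17] turn [0.02, 0.11, 17.31]
```

View pics/p5.png

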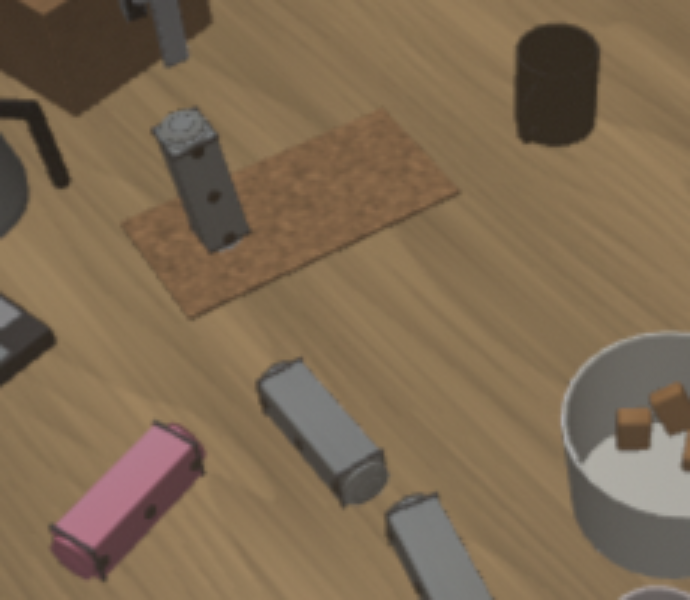

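T3 stands upright on the mat. Next is T2.

```bash
python3 -m inch '{"rows":[[1,[-0.1,1.2,0],[0,0,1.4]],[1,[-0.3,2.4,0],[0,0,2.8]],[1,[-0.4,3.6,0],[0,0,4.2]],[1,[-0.5,4.8,0],[0,0,5.6]],[1,[-0.6,6,0],[0,0,7]],[1,[-0.7,7.2,0.2],[0,0,8.4]],[1,[-0.8,8.4,0.4],[0,0,9.8]],[1,[-0.9,9.6,0.8],[0,0,11.2]]]}'
python3 - <<'E'
from h import *
go([.632,-.074,.2],down(-2.7))
E
```

```text
time_s: 21.52
ee_pos: [0.6253, -0.0981, 0.2245]
orientation: [[-0.46, 0.888, -0.0], [0.888, 0.46, 0.0], [0.0, -0.0, -1.0]]
force: [-0.2, 0.2, 0.2]
width: 0.0942
finger_force: 0.0
shift [0.73, 0.68, 0.98] turn [-0.0, -0.0, 6.02]
```

```bash
python3 -m inch '{"rows":[[1,[0.2,0.2,0.3],[0,0,1.2]],[1,[0.5,0.5,0.6],[0,0,2.4]],[1,[0.73,0.68,0.98],[0,0,3.6]],[1,[0.73,0.68,0.98],[0,0,4.8]],[1,[0.73,0.68,0.98],[0,0,5.7]],[1,[0.73,0.68,0.98],[0,0,6]],[1,[0.73,0.68,0.98],[0,0,6.02]],[1,[0.73,0.68,0.98],[0,0,6.02]]]}'
python3 - <<'E'
from h import *
im,d,c=grab('wrist','w5'); W=cloud(d,c); z=W[...,2]
m=((z>.035)&(z<.055)).astype(np.uint8); k,l,st,ce=cv2.connectedComponentsWithStats(m)
for i in range(1,k):
    if st[i,4]>300: print(st[i],cv2.minAreaRect(W[l==i][:,:2].astype(np.float32)*1000))
print([np.round(proj([.633-.026,-.0745+o,.022],c)) for o in(-.057,0,.057)])
go([.633,-.0745,.019],down(-2.7))
E
```

```text
time_s: 22.18
ee_pos: [0.6312, -0.0753, 0.1996]
orientation: [[0.04, 0.999, -0.002], [0.999, -0.04, 0.0], [0.0, -0.002, -1.0]]
force: [-0.2, 1.2, 0.9]
width: 0.094
finger_force: 0.0
[ 67   0  84  24 469] ((457.2673645019531, 79.63520050048828), (69.81478118896484, 9.535993576049805), 12.062474250793457)
[ 283    0   62   56 2682] ((628.598876953125, 66.19239044189453), (45.16258239746094, 45.858863830566406), 77.26676940917969)
[ 296  107   52  145 6485] ((630.289306640625, -73.08616638183594), (140.2254180908203, 45.88027572631836), 87.38734436035156)
[ 416  175  148   77 5757] ((794.5385131835938, -114.70455932617188), (140.308349609375, 46.760223388671875), 17.516357421875)
[248 389  41  11 393] ((561.7430419921875, -313.0298156738281), (9.139389038085938, 44.36012649536133), 76.6750717163086)
[array([301., 235.]), array([298., 181.]), array([295., 123.])]
shift [0.04, 0.08, 7.24] turn [-0.02, -0.0, 0.08]
```

View pics/w5.png

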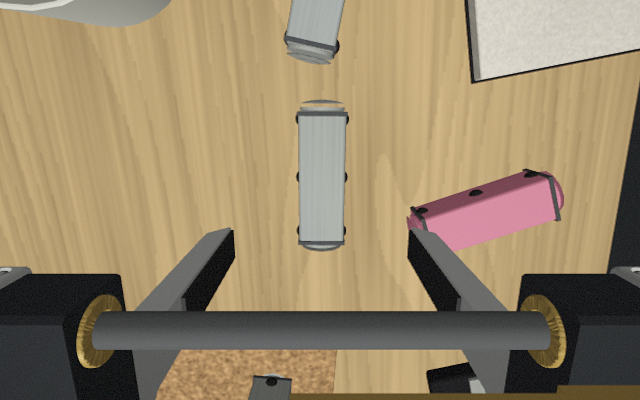

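T2's middle domes are at (298,177) and (346,177). The pink tin at (485,200) is clear of the fingers. I'll grip T2.

```bash
python3 -m inch '{"rows":[[1,[0.14,0.03,1.2],[0,0,0]],[1,[0.14,0.03,2.4],[0,0,0]],[1,[0.14,0.03,3.6],[0,0,0]],[1,[0.14,0.03,4.8],[0,0,0]],[1,[0.14,0.03,5.8],[0,0,0]],[1,[0.14,0.03,6.6],[0,0,0]],[1,[0.14,0.03,7.1],[0,0,0]],[1,[0.14,0.03,7.26],[0,0,0]]]}'
python3 -m inch '{"rows":[[0,[0,0,0],[0,0,0]],[0,[0,0,0],[0,0,0]],[0,[0,0,0],[0,0,0]],[0,[0,0,0],[0,0,0]],[0,[0,0,0],[0,0,0]],[0,[0,0,0],[0,0,0]],[0,[0,0,0],[0,0,0]],[0,[0,0,0],[0,0,0]]]}' 25
python3 -m inch '{"rows":[[0,[0,0,-0.3],[0,0,0]],[0,[0,0,-0.8],[0,0,0]],[0,[0,0,-1.4],[0,0,0]],[0,[0,0,-2],[0,0,0]],[0,[0,0,-2.6],[0,0,0]],[0,[0,0,-3.2],[0,0,0]],[0,[0,0,-3.8],[0,0,0]],[0,[0,0,-4.4],[0,0,0]]]}'
python3 -m inch '{"rows":[[0,[0,0,-0.6],[0,0,0]],[0,[0,0,-1.2],[0,0,0]],[0,[0,0,-1.8],[0,0,0]],[0,[0,0,-2.4],[0,0,0]],[0,[0,0,-2.8],[0,0,0]],[0,[0,0,-3.2],[0,0,0]],[0,[0,0,-3.6],[0,0,0]],[0,[0,0,-3.6],[0,0,0]]]}'
python3 - <<'E'
from h import *
im,d,c=grab('scene'); u,v=map(int,proj(state()['ee_pos'],c)); print(u,v)
cv2.imwrite('pics/p6.png',cv2.resize(im[max(0,v-80):v+80,u-80:u+80],(480,480)))
go([.489,-.329,.22],down(84)); go([.489,-.329,.22],down(-96))
print(state()['q'])
E
```

```text
time_s: 22.9
ee_pos: [0.6307, -0.0717, 0.0166]
orientation: [[0.041, 0.999, -0.005], [0.999, -0.041, 0.001], [0.001, -0.005, -1.0]]
force: [-0.6, 0.2, -0.1]
width: 0.0936
finger_force: 0.0
time_s: 23.57
ee_pos: [0.6325, -0.072, 0.0202]
orientation: [[0.041, 0.999, -0.0], [0.999, -0.041, -0.0], [-0.0, -0.0, -1.0]]
force: [-0.9, -0.6, 3.5]
width: 0.0499
finger_force: 25.0
time_s: 24.23
ee_pos: [0.632, -0.0718, 0.1295]
orientation: [[0.041, 0.999, -0.002], [0.999, -0.041, 0.001], [0.0, -0.002, -1.0]]
force: [1.5, -0.4, -3.9]
width: 0.0502
finger_force: 25.0
time_s: 24.9
ee_pos: [0.6337, -0.0722, 0.2215]
orientation: [[0.041, 0.999, 0.003], [0.999, -0.041, -0.001], [-0.001, 0.003, -1.0]]
force: [0.7, -0.6, -4.5]
width: 0.0504
finger_force: 24.9
247 150
shift [-10.5, -5.35, 0.01] turn [0.01, 0.02, -17.27]
shift [-10.5, -5.35, 0.01] turn [0.02, -0.01, 18.73]
[-2.22422357e-01  3.66110912e-01  1.35320323e+00 -2.11964622e-05
  1.42050971e+00 -1.81633522e-01]
```

View pics/p6.png

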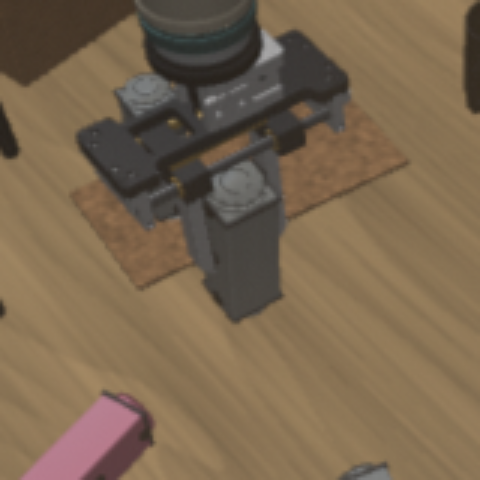

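T2 hangs vertical, heavy end down. I'll carry it to the middle slot.

```bash
python3 -m inch '{"rows":[[0,[-0.2,-0.1,-0.2],[0,0,-0.4]],[0,[-0.8,-0.4,-0.5],[0,0,-1.3]],[0,[-1.6,-0.8,-0.8],[0,0,-2.5]],[0,[-2.5,-1.3,-1],[0,0,-3.7]],[0,[-3.4,-1.8,-1],[0,0,-4.9]],[0,[-4.3,-2.2,-1],[0,0,-6.1]],[0,[-5.2,-2.7,-1],[0,0,-7.3]],[0,[-6.1,-3.1,-1],[0,0,-8.5]]]}'
python3 - <<'E'
from h import *
go([.489,-.329,.24],down(84))
E
```

```text
time_s: 25.62
ee_pos: [0.5475, -0.2218, 0.2435]
orientation: [[-0.649, 0.761, -0.002], [0.761, 0.649, 0.001], [0.002, -0.001, -1.0]]
force: [0.2, -1.5, -4.7]
width: 0.0503
finger_force: 25.0
shift [-1.74, -4.56, 0.14] turn [-0.0, -0.03, -8.71]
```

```bash
python3 -m inch '{"rows":[[0,[-0.4,-0.9,0],[0,0,-1.2]],[0,[-0.7,-1.7,0],[0,0,-2.4]],[0,[-1,-2.5,0],[0,0,-3.6]],[0,[-1.3,-3.3,0],[0,0,-4.8]],[0,[-1.5,-3.9,0],[0,0,-6]],[0,[-1.7,-4.35,0],[0,0,-7.2]],[0,[-1.74,-4.56,0],[0,0,-8.3]],[0,[-1.74,-4.56,0.1],[0,0,-8.7]]]}'
python3 - <<'E'
from h import *
go([.489,-.329,.095],down(84))
E
```

```text
time_s: 26.28
ee_pos: [0.4888, -0.3293, 0.2413]
orientation: [[-0.994, 0.109, -0.002], [0.109, 0.994, -0.0], [0.002, -0.0, -1.0]]
force: [0.0, 0.1, -4.8]
width: 0.0503
finger_force: 24.9
shift [-0.01, 0.02, 5.85] turn [-0.0, -0.02, -0.05]
```

```bash
python3 -m inch '{"rows":[[0,[0,0,0.6],[0,0,0]],[0,[0,0,1.5],[0,0,0]],[0,[0,0,2.5],[0,0,0]],[0,[0,0,3.5],[0,0,0]],[0,[0,0,4.4],[0,0,0]],[0,[0,0,5.2],[0,0,0]],[0,[0,0,5.7],[0,0,0]],[0,[0,0,6],[0,0,0]]]}'
python3 -m inch '{"rows":[[0,[0,0,0.1],[0,0,0]],[0,[0,0,0.18],[0,0,0]],[0,[0,0,0.25],[0,0,0]],[0,[0,0,0.31],[0,0,0]],[0,[0,0,0.36],[0,0,0]],[0,[0,0,0.4],[0,0,0]],[0,[0,0,0.4],[0,0,0]],[0,[0,0,0.4],[0,0,0]]]}'
```

```text
time_s: 26.95
ee_pos: [0.4885, -0.3267, 0.0891]
orientation: [[-0.994, 0.11, -0.004], [0.11, 0.994, 0.003], [0.004, 0.003, -1.0]]
force: [-0.7, 0.5, -4.4]
width: 0.0506
finger_force: 25.0
time_s: 27.62
ee_pos: [0.4902, -0.3281, 0.0823]
orientation: [[-0.994, 0.11, 0.0], [0.11, 0.994, -0.0], [-0.0, -0.0, -1.0]]
force: [-0.4, 0.4, -4.6]
width: 0.0505
finger_force: 25.0
```

```bash
python3 -m inch '{"rows":[[0,[0,0,0.03],[0,0,0]],[0,[0,0,0.06],[0,0,0]],[0,[0,0,0.08],[0,0,0]],[0,[0,0,0.08],[0,0,0]],[0,[0,0,0.08],[0,0,0]],[0,[0,0,0.08],[0,0,0]],[0,[0,0,0.08],[0,0,0]],[0,[0,0,0.08],[0,0,0]]]}'
```

```text
time_s: 28.28
ee_pos: [0.4903, -0.3282, 0.0807]
orientation: [[-0.994, 0.11, 0.001], [0.11, 0.994, -0.001], [-0.001, -0.001, -1.0]]
force: [-1.4, 0.9, 3.3]
width: 0.0504
finger_force: 25.1
```

```bash
python3 -m inch '{"rows":[[0,[0,0,-0.03],[0,0,0]],[0,[0,0,-0.03],[0,0,0]],[0.72,[0,0,-0.03],[0,0,0]],[0.72,[0,0,-0.03],[0,0,0]],[0.72,[0,0,-0.03],[0,0,0]],[0.72,[0,0,-0.03],[0,0,0]],[0.72,[0,0,-0.03],[0,0,0]],[0.72,[0,0,-0.03],[0,0,0]]]}'
python3 -m inch '{"rows":[[0.72,[0,0,0],[0,0,0]],[0.72,[0,0,-0.5],[0,0,0]],[0.72,[0,0,-1.2],[0,0,0]],[0.72,[0,0,-2.2],[0,0,0]],[0.72,[0,0,-3.4],[0,0,0]],[0.72,[0,0,-4.6],[0,0,0]],[0.72,[0,0,-5.8],[0,0,0]],[0.72,[0,0,-6.6],[0,0,0]]]}'
cat >> h.py <<'E'
def stands(*xy):
    im,d,c=load('scene'); W=cloud(d,c)
    for x,y in xy:
        m=(W[...,2]>.14)&(W[...,2]<.17)&(np.hypot(W[...,0]-x,W[...,1]-y)<.045); P=W[m]
        print('stand',m.sum(),cv2.minAreaRect(P[:,:2].astype(np.float32)*1000)[:2] if m.sum()>3 else '',np.median(P[:,2]))
E
python3 - <<'E'
from h import *
tins(); stands((.578,-.338),(.489,-.329))
go([.6425,.1085,.22],down(-14))
E
```

```text
time_s: 28.95
ee_pos: [0.4901, -0.3281, 0.0809]
orientation: [[-0.994, 0.11, 0.0], [0.11, 0.994, -0.0], [-0.0, -0.0, -1.0]]
force: [-0.3, -0.2, -0.1]
width: 0.0678
finger_force: 0.0
time_s: 29.62
ee_pos: [0.4907, -0.3286, 0.2492]
orientation: [[-0.994, 0.11, 0.003], [0.11, 0.994, -0.003], [-0.003, -0.002, -1.0]]
force: [0.6, -0.5, -0.4]
width: 0.0676
finger_force: 0.0
top c 788 -118 sz 139 48 closing yaw -72.7 PINK
top c 641 109 sz 147 45 closing yaw -13.6 
scene c 790 -119 sz 137 50 closing yaw -73.5 PINK
scene c 488 196 sz 54 155 closing yaw 41.7 
scene c 645 109 sz 150 46 closing yaw -14.3 
stand 241 ((561.4542236328125, -333.65545654296875), (49.33618927001953, 46.9530143737793)) 0.15244064663290674
stand 234 ((501.7192077636719, -328.71856689453125), (51.055023193359375, 45.42637634277344)) 0.15188731474069606
shift [-4.05, 18.08, 1.14] turn [0.03, 0.11, 19.53]
```

```bash
python3 -m inch '{"rows":[[1,[-0.3,1.3,0],[0,0,1.4]],[1,[-0.6,2.6,0],[0,0,2.8]],[1,[-0.9,4,0],[0,0,4.2]],[1,[-1.2,5.4,0],[0,0,5.6]],[1,[-1.5,6.8,0],[0,0,7]],[1,[-1.8,8.2,0],[0,0,8.4]],[1,[-2.1,9.6,0],[0,0,9.8]],[1,[-2.5,11,0],[0,0,11.2]]]}'
python3 - <<'E'
from h import *
tins()
for n in('top','scene'):
    im,d,c=load(n); W=cloud(d,c); z=W[...,2]
    for lo,hi in((.145,.17),(.06,.14)):
        m=((z>lo)&(z<hi)&(W[...,0]>.3)&(W[...,0]<.68)&(W[...,1]<-.24)&(W[...,1]>-.43)).astype(np.uint8)
        k,l,st,ce=cv2.connectedComponentsWithStats(m,connectivity=4)
        for i in range(1,k):
            if st[i,4]>30:
                P=W[l==i]; a=cv2.minAreaRect(P[:,:2].astype(np.float32)*1000); print(n,lo,st[i].tolist(),np.round(a[0]),np.round(a[1]),round(a[2]),np.median(P[:,2]).round(3), P[:,:2].min(0).round(3),P[:,:2].max(0).round(3))
go([.643,.109,.2],down(-14))
E
```

```text
time_s: 30.38
ee_pos: [0.5812, -0.0609, 0.2442]
orientation: [[-0.464, 0.886, -0.003], [0.886, 0.464, 0.0], [0.002, -0.002, -1.0]]
force: [0.7, 0.2, 1.2]
width: 0.0943
finger_force: 0.0
top c 641 108 sz 146 46 closing yaw -14.1 
scene c 791 -119 sz 137 49 closing yaw -73.3 PINK
scene c 488 196 sz 53 155 closing yaw 41.6 
scene c 644 109 sz 149 46 closing yaw -14.0 
top 0.145 [456, 193, 17, 16, 200] [ 562. -333.] [45. 45.] 1 0.153 [ 0.54  -0.355] [ 0.585 -0.31 ]
top 0.145 [456, 212, 17, 16, 210] [ 507. -331.] [46. 43.] 86 0.153 [ 0.484 -0.354] [ 0.528 -0.307]
top 0.06 [447, 195, 23, 38, 355] [ 532. -332.] [ 47. 102.] 87 0.102 [ 0.48  -0.356] [ 0.584 -0.307]
scene 0.145 [225, 86, 20, 15, 191] [ 508. -331.] [44. 45.] 83 0.153 [ 0.484 -0.353] [ 0.532 -0.307]
scene 0.145 [204, 94, 21, 15, 200] [ 565. -334.] [48. 45.] 83 0.153 [ 0.54  -0.359] [ 0.588 -0.309]
scene 0.06 [206, 97, 37, 36, 496] [ 541. -331.] [50. 93.] 81 0.108 [ 0.497 -0.362] [ 0.589 -0.309]
shift [4.73, 5.27, 1.78] turn [-0.01, -0.04, 8.44]
```

```bash
cat >> h.py <<'E'
def stand2(n='scene'):
    im,d,c=grab(n); W=cloud(d,c); z=W[...,2]
    r=[]
    for lo,hi in((.145,.17),(.08,.12),(.015,.05)):
        m=((z>lo)&(z<hi)&(W[...,0]>.3)&(W[...,0]<.68)&(W[...,1]<-.24)&(W[...,1]>-.43)).astype(np.uint8)
        k,l,st,ce=cv2.connectedComponentsWithStats(m,connectivity=4)
        for i in range(1,k):
            if st[i,4]>30:
                P=W[l==i][:,:2]*1000; r.append((lo,P.min(0).round().tolist(),P.max(0).round().tolist()))
    print(round(state()['time_s'],2),n,*r,sep='\n  ')
E
python3 - <<'E'
from h import *
for i in range(3): stand2('scene')
stand2('top')
E
```

```text
30.53
  scene
  (0.145, [479.0, -357.0], [528.0, -307.0])
  (0.145, [541.0, -360.0], [588.0, -311.0])
  (0.08, [546.0, -358.0], [589.0, -309.0])
  (0.015, [505.0, -349.0], [528.0, -306.0])
  (0.015, [544.0, -360.0], [589.0, -309.0])
30.58
  scene
  (0.145, [479.0, -354.0], [526.0, -306.0])
  (0.145, [539.0, -361.0], [586.0, -307.0])
  (0.08, [546.0, -358.0], [589.0, -309.0])
  (0.015, [500.0, -346.0], [527.0, -305.0])
  (0.015, [545.0, -359.0], [588.0, -310.0])
30.63
  scene
  (0.145, [475.0, -353.0], [523.0, -307.0])
  (0.145, [542.0, -360.0], [589.0, -311.0])
  (0.08, [548.0, -359.0], [589.0, -309.0])
  (0.015, [507.0, -350.0], [528.0, -306.0])
  (0.015, [545.0, -360.0], [589.0, -309.0])
30.68
  top
  (0.145, [537.0, -358.0], [584.0, -312.0])
  (0.145, [473.0, -352.0], [518.0, -307.0])
  (0.08, [537.0, -353.0], [583.0, -310.0])
  (0.08, [473.0, -348.0], [520.0, -306.0])
  (0.015, [537.0, -348.0], [588.0, -309.0])
  (0.015, [479.0, -318.0], [524.0, -306.0])
```

The two standing tins rock slightly but are settling, and both are well inside the mat. Next is T1.

```bash
python3 -m inch '{"rows":[[1,[0.8,1,0.3],[0,0,1.4]],[1,[1.6,2,0.6],[0,0,2.8]],[1,[2.5,3,0.9],[0,0,4.2]],[1,[3.4,4,1.2],[0,0,5.6]],[1,[4.2,4.8,1.5],[0,0,7]],[1,[4.6,5.2,1.7],[0,0,8.2]],[1,[4.73,5.27,1.78],[0,0,8.44]],[1,[4.73,5.27,1.78],[0,0,8.44]]]}'
python3 - <<'E'
from h import *
im,d,c=grab('wrist'); W=cloud(d,c); z=W[...,2]
m=((z>.035)&(z<.055)).astype(np.uint8); k,l,st,ce=cv2.connectedComponentsWithStats(m)
for i in range(1,k):
    if st[i,4]>2000: print(st[i],cv2.minAreaRect(W[l==i][:,:2].astype(np.float32)*1000))
# dark domes beside the tin, in the strip 10 px outside its edges
i=1+np.argmax([s[4] if abs(s[0]+s[2]/2-320)<40 else 0 for s in st[1:]]); x,y,w,h,_=st[i]
g=im.max(2)
for nm,a in(('L',g[y:y+h,x-4:x+1]),('R',g[y:y+h,x+w-1:x+w+4])): print(nm,x,w,y,h,[int(q)+y for q in np.where(a.min(1)<45)[0]])
go([.643,.109,.019],down(-14)); stand2('scene')
E
```

```text
time_s: 31.35
ee_pos: [0.6426, 0.103, 0.1999]
orientation: [[0.245, 0.969, -0.002], [0.969, -0.245, -0.0], [-0.001, -0.002, -1.0]]
force: [-0.2, 0.6, 0.4]
width: 0.0942
finger_force: 0.0
[   1   89  157  177 4991] ((412.3436584472656, 157.74008178710938), (109.59210968017578, 163.9539794921875), 3.618854522705078)
[ 292  104   52  145 6513] ((639.6373291015625, 108.50144958496094), (139.772705078125, 45.77339553833008), 75.8615493774414)
L 292 52 104 145 []
R 292 52 104 145 [np.int32(113), np.int32(114), np.int32(115), np.int32(116), np.int32(117), np.int32(118), np.int32(119), np.int32(171), np.int32(172), np.int32(173), np.int32(174), np.int32(175), np.int32(176)]
shift [0.27, -0.04, 7.26] turn [-0.02, 0.01, -0.04]
31.45
  scene
  (0.145, [481.0, -353.0], [530.0, -306.0])
  (0.145, [539.0, -359.0], [588.0, -312.0])
  (0.08, [484.0, -353.0], [531.0, -305.0])
  (0.08, [543.0, -356.0], [587.0, -309.0])
  (0.015, [482.0, -357.0], [528.0, -304.0])
  (0.015, [542.0, -359.0], [590.0, -309.0])
```

```bash
python3 -m inch '{"rows":[[1,[0.28,-0.03,1.2],[0,0,0]],[1,[0.28,-0.03,2.4],[0,0,0]],[1,[0.28,-0.03,3.6],[0,0,0]],[1,[0.28,-0.03,4.8],[0,0,0]],[1,[0.28,-0.03,5.8],[0,0,0]],[1,[0.28,-0.03,6.6],[0,0,0]],[1,[0.28,-0.03,7.1],[0,0,0]],[1,[0.28,-0.03,7.24],[0,0,0]]]}'
python3 -m inch '{"rows":[[0,[0,0,0],[0,0,0]],[0,[0,0,0],[0,0,0]],[0,[0,0,0],[0,0,0]],[0,[0,0,0],[0,0,0]],[0,[0,0,0],[0,0,0]],[0,[0,0,0],[0,0,0]],[0,[0,0,0],[0,0,0]],[0,[0,0,0],[0,0,0]]]}' 25
python3 -m inch '{"rows":[[0,[0,0,-0.3],[0,0,0]],[0,[0,0,-0.8],[0,0,0]],[0,[0,0,-1.4],[0,0,0]],[0,[0,0,-2],[0,0,0]],[0,[0,0,-2.6],[0,0,0]],[0,[0,0,-3.2],[0,0,0]],[0,[0,0,-3.8],[0,0,0]],[0,[0,0,-4.4],[0,0,0]]]}'
python3 -m inch '{"rows":[[0,[0,0,-0.6],[0,0,0]],[0,[0,0,-1.2],[0,0,0]],[0,[0,0,-1.8],[0,0,0]],[0,[0,0,-2.4],[0,0,0]],[0,[0,0,-2.8],[0,0,0]],[0,[0,0,-3.2],[0,0,0]],[0,[0,0,-3.6],[0,0,0]],[0,[0,0,-4],[0,0,0]]]}'
python3 - <<'E'
from h import *
im,d,c=grab('scene'); W=cloud(d,c); p=np.array(state()['ee_pos']); z=W[...,2]
for lo,hi in((.14,.165),(.165,.19),(.19,.21)):
    m=(z>lo)&(z<hi)&(np.hypot(W[...,0]-p[0],W[...,1]-p[1])<.09); P=(W[m]-p)@np.array(state()['orientation']); print(lo,m.sum(),P[:,:2].min(0).round(3),P[:,:2].max(0).round(3))
go([.40,-.32,.24],down(84))
E
```

```text
time_s: 32.12
ee_pos: [0.6423, 0.1084, 0.0181]
orientation: [[0.247, 0.969, -0.004], [0.969, -0.247, -0.001], [-0.002, -0.004, -1.0]]
force: [-0.3, -0.7, 0.8]
width: 0.0942
finger_force: 0.0
time_s: 32.78
ee_pos: [0.6433, 0.1108, 0.0208]
orientation: [[0.245, 0.969, -0.001], [0.969, -0.245, 0.0], [0.0, -0.001, -1.0]]
force: [-1.9, 0.4, 3.9]
width: 0.0502
finger_force: 25.0
time_s: 33.45
ee_pos: [0.6436, 0.1103, 0.1304]
orientation: [[0.245, 0.969, -0.001], [0.969, -0.245, -0.0], [-0.001, -0.001, -1.0]]
force: [0.2, -0.1, -4.1]
width: 0.0502
finger_force: 24.9
time_s: 34.12
ee_pos: [0.6436, 0.1104, 0.2304]
orientation: [[0.246, 0.969, -0.001], [0.969, -0.246, -0.0], [-0.001, -0.001, -1.0]]
force: [1.2, -0.0, -3.6]
width: 0.0503
finger_force: 24.9
0.14 14 [ 0.004 -0.023] [0.009 0.023]
0.165 138 [-0.033 -0.022] [0.013 0.026]
0.19 98 [-0.013 -0.02 ] [0.017 0.024]
shift [-19.1, -5.27, -0.31] turn [0.03, 0.02, -19.64]
```

```bash
python3 -m inch '{"rows":[[0,[-0.3,-0.1,-0.1],[0,0,-0.3]],[0,[-1,-0.3,-0.2],[0,0,-1]],[0,[-1.9,-0.5,-0.3],[0,0,-1.9]],[0,[-2.9,-0.8,-0.4],[0,0,-2.9]],[0,[-3.9,-1.1,-0.5],[0,0,-3.9]],[0,[-4.9,-1.4,-0.5],[0,0,-4.9]],[0,[-5.9,-1.6,-0.5],[0,0,-5.9]],[0,[-6.9,-1.9,-0.5],[0,0,-6.9]]]}'
python3 - <<'E'
from h import *
go([.40,-.32,.24],down(84))
E
```

```text
time_s: 34.83
ee_pos: [0.555, -0.0462, 0.2427]
orientation: [[-0.351, 0.936, 0.0], [0.936, 0.351, -0.0], [-0.0, 0.0, -1.0]]
force: [-0.6, -0.7, -4.2]
width: 0.0502
finger_force: 24.9
shift [-8.08, -9.65, 0.11] turn [-0.0, 0.0, -12.69]
```

```bash
python3 -m inch '{"rows":[[0,[-0.7,-0.8,0],[0,0,-1]],[0,[-1.4,-1.6,0],[0,0,-2]],[0,[-2.1,-2.4,0],[0,0,-3]],[0,[-2.8,-3.2,0],[0,0,-4]],[0,[-3.5,-4.1,0],[0,0,-5]],[0,[-4.2,-5,0],[0,0,-6]],[0,[-4.9,-5.8,0],[0,0,-7]],[0,[-5.6,-6.6,0],[0,0,-8]]]}'
python3 - <<'E'
from h import *
go([.40,-.32,.24],down(84))
E
```

```text
time_s: 35.5
ee_pos: [0.4482, -0.2345, 0.2428]
orientation: [[-0.871, 0.492, -0.0], [0.492, 0.871, 0.0], [0.0, -0.0, -1.0]]
force: [-0.0, -1.1, -4.0]
width: 0.0506
finger_force: 24.9
shift [-0.0, -3.92, 0.11] turn [-0.0, -0.0, -4.69]
```

```bash
python3 -m inch '{"rows":[[0,[0,-0.7,0],[0,0,-1]],[0,[0,-1.4,0],[0,0,-2]],[0,[0,-2.1,0],[0,0,-3]],[0,[0,-2.8,0],[0,0,-3.9]],[0,[0,-3.3,0],[0,0,-4.5]],[0,[0,-3.7,0],[0,0,-4.69]],[0,[0,-3.9,0],[0,0,-4.69]],[0,[0,-3.92,0.1],[0,0,-4.69]]]}'
python3 - <<'E'
from h import *
go([.40,-.32,.09],down(84)); stand2('top'); stand2('scene')
E
```

```text
time_s: 36.17
ee_pos: [0.4005, -0.3197, 0.2406]
orientation: [[-0.994, 0.111, 0.0], [0.111, 0.994, -0.001], [-0.0, -0.001, -1.0]]
force: [0.3, 0.2, -4.4]
width: 0.0505
finger_force: 24.9
shift [0.02, -0.01, 6.02] turn [-0.01, 0.0, -0.07]
36.22
  top
  (0.145, [537.0, -358.0], [585.0, -310.0])
  (0.145, [476.0, -352.0], [522.0, -309.0])
  (0.08, [537.0, -354.0], [584.0, -310.0])
  (0.08, [478.0, -331.0], [522.0, -307.0])
  (0.015, [538.0, -341.0], [586.0, -310.0])
  (0.015, [477.0, -349.0], [524.0, -307.0])
36.27
  scene
  (0.145, [480.0, -353.0], [526.0, -309.0])
  (0.145, [539.0, -358.0], [588.0, -309.0])
  (0.08, [483.0, -356.0], [528.0, -304.0])
  (0.08, [542.0, -359.0], [588.0, -310.0])
  (0.015, [480.0, -357.0], [528.0, -304.0])
  (0.015, [544.0, -358.0], [588.0, -309.0])
```

Both standing tins are stable. I'll lower T1.

```bash
python3 -m inch '{"rows":[[0,[0,0,0.6],[0,0,0]],[0,[0,0,1.5],[0,0,0]],[0,[0,0,2.5],[0,0,0]],[0,[0,0,3.5],[0,0,0]],[0,[0,0,4.4],[0,0,0]],[0,[0,0,5.2],[0,0,0]],[0,[0,0,5.7],[0,0,0]],[0,[0,0,6],[0,0,0]]]}'
python3 -m inch '{"rows":[[0,[0,0,0.1],[0,0,0]],[0,[0,0,0.18],[0,0,0]],[0,[0,0,0.25],[0,0,0]],[0,[0,0,0.3],[0,0,0]],[0,[0,0,0.34],[0,0,0]],[0,[0,0,0.36],[0,0,0]],[0,[0,0,0.36],[0,0,0]],[0,[0,0,0.36],[0,0,0]]]}'
```

```text
time_s: 36.93
ee_pos: [0.4003, -0.317, 0.0886]
orientation: [[-0.994, 0.108, -0.002], [0.108, 0.994, 0.003], [0.002, 0.002, -1.0]]
force: [-0.8, 0.3, -3.8]
width: 0.0505
finger_force: 25.0
time_s: 37.6
ee_pos: [0.4008, -0.3189, 0.0816]
orientation: [[-0.994, 0.109, 0.0], [0.109, 0.994, -0.0], [-0.0, -0.0, -1.0]]
force: [0.2, -0.0, -3.7]
width: 0.0501
finger_force: 25.0
```

```bash
python3 -m inch '{"rows":[[0,[0,0,0.03],[0,0,0]],[0,[0,0,0.06],[0,0,0]],[0,[0,0,0.08],[0,0,0]],[0,[0,0,0.08],[0,0,0]],[0,[0,0,0.08],[0,0,0]],[0,[0,0,0.08],[0,0,0]],[0,[0,0,0.08],[0,0,0]],[0,[0,0,0.08],[0,0,0]]]}'
```

```text
time_s: 38.27
ee_pos: [0.4014, -0.3191, 0.081]
orientation: [[-0.994, 0.109, 0.002], [0.109, 0.994, -0.001], [-0.002, -0.001, -1.0]]
force: [0.2, 1.5, 7.0]
width: 0.0506
finger_force: 25.2
```

```bash
python3 -m inch '{"rows":[[0,[0,0,-0.05],[0,0,0]],[0,[0,0,-0.05],[0,0,0]],[0.72,[0,0,-0.05],[0,0,0]],[0.72,[0,0,-0.05],[0,0,0]],[0.72,[0,0,-0.05],[0,0,0]],[0.72,[0,0,-0.05],[0,0,0]],[0.72,[0,0,-0.05],[0,0,0]],[0.72,[0,0,-0.05],[0,0,0]]]}'
python3 -m inch '{"rows":[[0.72,[0,0,0],[0,0,0]],[0.72,[0,0,-0.5],[0,0,0]],[0.72,[0,0,-1.2],[0,0,0]],[0.72,[0,0,-2.2],[0,0,0]],[0.72,[0,0,-3.4],[0,0,0]],[0.72,[0,0,-4.6],[0,0,0]],[0.72,[0,0,-5.8],[0,0,0]],[0.72,[0,0,-6.8],[0,0,0]]]}'
python3 -m inch '{"rows":[[0.72,[0,1,-0.5],[0,0,0]],[0.72,[0,2,-0.5],[0,0,0]],[0.72,[0,3,-0.5],[0,0,0]],[0.72,[0,4,-0.5],[0,0,0]],[0.72,[0,5,-0.5],[0,0,0]],[0.72,[0,6,-0.5],[0,0,0]],[0.72,[0,6.5,-0.5],[0,0,0]],[0.72,[0,6.5,-0.5],[0,0,0]]]}'
python3 -m inch '{"rows":[[0.72,[0,0,0],[0,0,0]],[0.72,[0,0,0],[0,0,0]],[0.72,[0,0,0],[0,0,0]],[0.72,[0,0,0],[0,0,0]],[0.72,[0,0,0],[0,0,0]],[0.72,[0,0,0],[0,0,0]],[0.72,[0,0,0],[0,0,0]],[0.72,[0,0,0],[0,0,0]]]}' >/dev/null
python3 - <<'E'
from h import *
stand2('top'); stand2('scene'); tins()
# other things: tray board, cups, bucket, rusks
im,d,c=load('scene'); W=cloud(d,c); z=W[...,2]
for nm,x,y,r,lo,hi in(('board',.503,.4615,.05,.075,.12),('c1',.691,.3245,.055,.06,.085),('c2',.5695,.2745,.055,.06,.085),('c3',.323,.276,.055,.06,.085),('tray',.447,.39,.14,.02,.05)):
    P=W[(z>lo)&(z<hi)&(np.hypot(W[...,0]-x,W[...,1]-y)<r)]; print(nm,np.round(cv2.minAreaRect(P[:,:2].astype(np.float32)*1000)[0],1),np.median(z[(z>lo)&(z<hi)&(np.hypot(W[...,0]-x,W[...,1]-y)<r)]).round(4))
h=cv2.cvtColor(im,cv2.COLOR_BGR2HSV); m=((z>.008)&(z<.045)&(np.hypot(W[...,0]-.443,W[...,1]-.157)<.085)).astype(np.uint8)
k,l,st,ce=cv2.connectedComponentsWithStats(m); print('rusks in bucket',[s.tolist() for s in st[1:] if s[4]>20])
E
```

```text
time_s: 38.93
ee_pos: [0.4008, -0.3188, 0.0806]
orientation: [[-0.994, 0.109, 0.0], [0.109, 0.994, -0.0], [-0.0, -0.0, -1.0]]
force: [-0.6, -0.2, -1.1]
width: 0.0675
finger_force: 0.0
time_s: 39.6
ee_pos: [0.4009, -0.3189, 0.2528]
orientation: [[-0.994, 0.109, 0.001], [0.109, 0.994, -0.001], [-0.001, -0.001, -1.0]]
force: [0.3, -0.1, -0.6]
width: 0.0676
finger_force: 0.0
time_s: 40.27
ee_pos: [0.4183, -0.1548, 0.2633]
orientation: [[-0.994, 0.106, 0.0], [0.106, 0.994, 0.001], [-0.0, 0.001, -1.0]]
force: [-0.7, -0.7, 0.5]
width: 0.0676
finger_force: 0.0
40.98
  top
41.03
  scene
  (0.145, [404.0, -347.0], [450.0, -299.0])
  (0.145, [481.0, -355.0], [528.0, -304.0])
  (0.145, [539.0, -359.0], [588.0, -312.0])
  (0.08, [402.0, -348.0], [447.0, -297.0])
  (0.08, [483.0, -357.0], [528.0, -305.0])
  (0.08, [544.0, -360.0], [588.0, -309.0])
  (0.015, [396.0, -345.0], [444.0, -297.0])
  (0.015, [481.0, -357.0], [530.0, -306.0])
  (0.015, [543.0, -359.0], [588.0, -309.0])
top c 788 -119 sz 137 46 closing yaw -72.0 PINK
scene c 791 -118 sz 136 49 closing yaw -72.0 PINK
scene c 489 196 sz 52 155 closing yaw 40.6 
board [505.6 461.7] 0.0919
c1 [692.5 325. ] 0.0729
c2 [570.6 274.9] 0.0724
c3 [326.5 276.5] 0.0706
tray [465.6 349.4] 0.0283
rusks in bucket [[341, 190, 65, 34, 862], [340, 225, 64, 27, 358]]
```

```bash
python3 -m inch '{"rows":[[1,[0,2,0],[0,0,0]],[1,[0,3,0],[0,0,0]],[1,[0,4,0],[0,0,0]],[1,[0,4,0],[0,0,0]],[1,[0,4,0],[0,0,0]],[1,[0,4,0],[0,0,0]],[1,[0,4,0],[0,0,0]],[1,[0,4,0],[0,0,0]]]}' >/dev/null
for i in 1 2 3; do python3 -m inch '{"rows":[[1,[0,0,0],[0,0,0]],[1,[0,0,0],[0,0,0]],[1,[0,0,0],[0,0,0]],[1,[0,0,0],[0,0,0]],[1,[0,0,0],[0,0,0]],[1,[0,0,0],[0,0,0]],[1,[0,0,0],[0,0,0]],[1,[0,0,0],[0,0,0]]]}' >/dev/null; done
python3 - <<'E'
from h import *
stand2('scene');stand2('scene'); stand2('top')
E
```

```text
43.85
  scene
  (0.145, [397.0, -348.0], [444.0, -297.0])
  (0.145, [482.0, -355.0], [526.0, -307.0])
  (0.145, [541.0, -360.0], [589.0, -311.0])
  (0.08, [398.0, -347.0], [443.0, -295.0])
  (0.08, [484.0, -353.0], [528.0, -305.0])
  (0.08, [544.0, -359.0], [587.0, -309.0])
  (0.015, [397.0, -347.0], [445.0, -297.0])
  (0.015, [482.0, -356.0], [529.0, -305.0])
  (0.015, [543.0, -360.0], [588.0, -310.0])
43.9
  scene
  (0.145, [393.0, -347.0], [440.0, -296.0])
  (0.145, [481.0, -355.0], [529.0, -309.0])
  (0.145, [539.0, -358.0], [588.0, -309.0])
  (0.08, [397.0, -345.0], [442.0, -295.0])
  (0.08, [483.0, -356.0], [528.0, -304.0])
  (0.08, [544.0, -358.0], [588.0, -309.0])
  (0.015, [399.0, -345.0], [443.0, -296.0])
  (0.015, [482.0, -357.0], [529.0, -305.0])
  (0.015, [545.0, -357.0], [588.0, -308.0])
43.95
  top
  (0.145, [540.0, -356.0], [584.0, -311.0])
  (0.145, [478.0, -354.0], [522.0, -309.0])
  (0.145, [391.0, -346.0], [435.0, -300.0])
  (0.08, [538.0, -354.0], [545.0, -313.0])
  (0.08, [477.0, -350.0], [501.0, -307.0])
  (0.08, [391.0, -339.0], [438.0, -298.0])
  (0.015, [392.0, -342.0], [441.0, -298.0])
```

```bash
for i in 1 2 3 4 5 6 7 8 9 10; do python3 -m inch '{"rows":[[1,[0,0,0],[0,0,0]],[1,[0,0,0],[0,0,0]],[1,[0,0,0],[0,0,0]],[1,[0,0,0],[0,0,0]],[1,[0,0,0],[0,0,0]],[1,[0,0,0],[0,0,0]],[1,[0,0,0],[0,0,0]],[1,[0,0,0],[0,0,0]]]}' >/dev/null; done
python3 - <<'E'
from h import *
for i in range(3): stand2('scene')
im,d,c=load('scene'); W=cloud(d,c); z=W[...,2]
m=(z>.02)&(z<.05)&(np.hypot(W[...,0]-.447,W[...,1]-.39)<.115)&((W[...,0]-.443)**2+(W[...,1]-.157)**2>.1**2)&(np.hypot(W[...,0]-.326,W[...,1]-.276)>.06)&(np.hypot(W[...,0]-.57,W[...,1]-.2745)>.06)
print('tray',cv2.minAreaRect(W[m][:,:2].astype(np.float32)*1000))
m=(np.hypot(W[...,0]-.447,W[...,1]-.39)<.04); print('floor z',np.percentile(z[m],[5,50,95]).round(4))
E
```

```text
50.67
  scene
  (0.145, [396.0, -348.0], [442.0, -295.0])
  (0.145, [480.0, -356.0], [527.0, -306.0])
  (0.145, [543.0, -360.0], [588.0, -310.0])
  (0.08, [399.0, -346.0], [444.0, -296.0])
  (0.08, [483.0, -354.0], [529.0, -304.0])
  (0.08, [544.0, -357.0], [588.0, -308.0])
  (0.015, [397.0, -347.0], [443.0, -296.0])
  (0.015, [482.0, -356.0], [528.0, -305.0])
  (0.015, [545.0, -357.0], [588.0, -308.0])
50.72
  scene
  (0.145, [395.0, -344.0], [443.0, -295.0])
  (0.145, [481.0, -354.0], [526.0, -308.0])
  (0.145, [542.0, -358.0], [590.0, -311.0])
  (0.08, [399.0, -347.0], [443.0, -294.0])
  (0.08, [483.0, -353.0], [528.0, -305.0])
  (0.08, [544.0, -360.0], [588.0, -308.0])
  (0.015, [395.0, -346.0], [444.0, -297.0])
  (0.015, [482.0, -353.0], [528.0, -304.0])
  (0.015, [544.0, -362.0], [589.0, -309.0])
50.77
  scene
  (0.145, [395.0, -344.0], [442.0, -299.0])
  (0.145, [484.0, -354.0], [529.0, -306.0])
  (0.145, [540.0, -360.0], [588.0, -311.0])
  (0.08, [399.0, -345.0], [443.0, -296.0])
  (0.08, [485.0, -356.0], [529.0, -305.0])
  (0.08, [544.0, -355.0], [588.0, -310.0])
  (0.015, [398.0, -345.0], [444.0, -296.0])
  (0.015, [483.0, -352.0], [529.0, -304.0])
  (0.015, [545.0, -359.0], [588.0, -309.0])
tray ((450.85247802734375, 392.334228515625), (189.2224578857422, 123.67219543457031), 52.237205505371094)
floor z [0.0042 0.0074 0.0105]
```

All three tins are steady and well inside the mat, and the tray is flat where it started. Handing in.

```bash
python3 -c "
from plant import job
print(job.job_done())"
```

```text
the job is handed in; nothing more can be done
None
```

The job is handed in, with no verdict returned: the three rusks are in the bucket, the empty tray is flat on its rubber mat, the three grey tins stand heavy end down and wholly on the cork mat, and the cups and pink tin were left alone.

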